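Sort out the worn freewheel

ROBOT

A 6-joint arm with a two-finger parallel gripper is mounted at the origin on a cart in front of the work surface, level with it; the furniture and walls round the work are solid. World frame = base frame: x ahead of the robot, y to its left, z up, the work surface at z = 0. Lengths are in m, angles in degrees, forces in N, time in s.
With the tool pointing down it reaches from about 0.4 to 0.825 m from the base axis. Payload 7 kg.
Tool frame: the origin (TCP) lies midway between the tips of the shut fingers; the grasp point (between the pads) lies 19 mm behind it; z points along the fingers, y is the line along which they close (so a half turn about z gives the same grasp; the last joint's range is limited). The gripper opens to 88 mm and grips with 3 to 60 N. Pads are 19 mm wide; open, the fingers measure 130 mm over their backs; the gripper's body (78 mm by 193 mm) begins 47 mm behind the grasp point.
Start: joints at [80.793, 20.546, 0.682, 0, -70.136, -16.507], TCP at [0.293, 0.608, 0.227] pointing down, gripper open.
Joint ranges: [-176.03, 176.03], [-82.01, 121.73], [-58.28, 71.71], [-173.87, 95.51], [-174.79, -0.11], [-173.66, 173.66]. Speed limits (degrees/s): [136.94, 136.94, 172.46, 180, 180, 180].

INTERFACE

Orientations are given as [roll, pitch, yaw] about the fixed x, y, z axes, in that order (R = Rz(yaw) Ry(pitch) Rx(roll)).
In Python, from plant import r gives the robot as it stands.
- The arm moves only by the tool drive_tool, never from a script. Its argument "commands" is a list of rows, each an object of numbers: "hand": the closure, from 0 (fully open) to 1 (shut); "tx", "ty", "tz": the shift along the world's x, y, z scaled (see below); "turn": the turn about the world's z scaled (see below). A call has 1 to 10 rows; each row is the pose to reach, as a shift and turn from the pose commanded when the call began; what a row does not reach only later rows make up. The controller multiplies each number of a shift by 0.6 m and each number of a turn by 90 degrees. A row lasts 1/10 s, in which the tool goes at most 50 mm and 8.59 degrees, less where a joint would pass 70% of its speed; a pose out of reach is approached as far as the arm can. A call with a number of a shift or a turn outside -1 to 1 is refused whole. A call with a gripper value outside its range is refused whole. The fingers move at their own pace and stop on an object; "grip_force" is the grip in N (left out, the last holds). Time passes only in rows, so rows that repeat a pose let the fingers close. It gives the time, the measured TCP pose, the force, the opening and the grip force at its end, in the units of the state.
- r.get_state(): the state, without advancing time (a new reading comes with each control period).
- r.capture(name): name is "side" or "top"; returns a dict with "frame" (480x640x3 uint8, red, green, blue), "fx", "fy", "cx", "cy" (pixels), "D" ([k1, k2, p1, p2, k3] as OpenCV has them; the pictures are not rectified), "world_from_camera" (4x4, takes a point from camera to world coordinates). Camera axes: x right, y down, z forward; pixel columns grow to the right and rows downward; lengths in m; the calibration is good to about 2 mm. A picture is of the moment at which its call begins. There is no depth.
- r.close_job(): hands the job in; it is judged then, once.
Trained networks look in the newest picture that a camera, given by its name, has taken for a name from the list of things; names that differ only in an ending like _2 or _b are one class to them, and where a whole thing is asked for, a point or a joint stands for the part that bears it (a point fixed in the world has none). Each returns a list of dicts, best first, with "score" (0 to 1); they miss things now and then, are a little off and sometimes report something else, mostly with a low value. They report only what shows in the picture. A call takes as long as a camera call.
- r.trace(label, camera): "pixels" (480x640 bool, what is visible of it) and "extent" ([left, top, right, bottom] in pixels, round what is visible of it).
The state is a dict: "time_s": time; "joints": joint angles; "qd": joint speeds; "joint_torque": joint torques, N m; "tcp_pos": TCP position; "eef_rot": TCP orientation; "contact_force": force on the tool from outside, world axes, zero at the start; "moment": the same for the moment, N m; "gripper_width": finger opening in m; "gripper_force": force on a finger pad.
Only numpy, scipy, OpenCV 4.12 (cv2) and the standard library are available. Lean on these libraries where they do the work, as an engineer would, in place of code of your own. Each camera call takes 0.05 s, during which the arm holds its last target. There are 200 camera calls.

TASK

Three look-alike freewheels stand on small turntables: one grips clockwise, one grips anticlockwise (seen from above), and one is worn and slips both ways; find out which is which by turning their wing knobs both ways. Leave each sound one seated on its turntable, with the turntable wound right to its stop in the direction in which that freewheel grips, and its knob run back freely the other way by at least 45 degrees in all. Stand the worn one upright in the grey tray, and leave the bottle, flask and beaker alone.

Things in the scene. Friction and masses are not known exactly. Their poses are not given: they have to be found in the camera images.
- clutch_a: One of three look-alike freewheels: square steel housing 47 x 47 x 26 mm, round collar to 32 mm, white wing knob above; 68 mm high, 0.2 kg, loose. Origin: centre of the underside, 28 mm above the bench at the start, in a turntable's square socket; z up, sides along x and y. Sound: the knob runs free one way, the other way it grips and carries housing and turntable round. Worn: slips both ways.
- knob_a (a joint): Angle of the wing knob of clutch_a relative to its own housing (rad, no end stops), 0 at the start, growing anticlockwise seen from above. It changes while the knob runs free or slips (drag below 0.03 N m); on turning back, a sound freewheel takes up to 0.2 rad of play before it grips, then the angle stays nearly the same.
- wing_a (a point): Grip point of the wing of clutch_a: on the knob's axis, 58 mm above the housing's underside (86 mm above the bench at the start). The wing is an upright bar 54 mm long (point x axis), 13 mm thick (point y axis), 30 mm high (20 mm below to 10 mm above this point). Its long axis is parallel to the housing's x axis at the start; the axes turn with the knob. The freewheel can be lifted by it.
- turntable_a (a joint): Turntable under clutch_a (rad): 0 at the start, growing anticlockwise seen from above, stops at -0.6 and +0.6 (dark rim lug against a steel pin). No spring: about 0.12 N m to turn, stays where left; a free-running knob does not drag it. Its square socket is 50 x 50 mm inside, walls 12 mm high above the disc, so the housing has 0.06 rad of yaw play either way.
- seat_a (a point): Centre of the socket floor of turntable a, 28 mm above the bench: where the underside's centre of the seated housing lies; turns with the disc. The turntable is an aluminium disc 84 mm across and 8 mm thick on a fixed round grey base 100 mm across and 20 mm high.
- clutch_b: One of three look-alike freewheels: square steel housing 47 x 47 x 26 mm, round collar to 32 mm, white wing knob above; 68 mm high, 0.2 kg, loose. Origin: centre of the underside, 28 mm above the bench at the start, in a turntable's square socket; z up, sides along x and y. Sound: the knob runs free one way, the other way it grips and carries housing and turntable round. Worn: slips both ways.
- knob_b (a joint): Angle of the wing knob of clutch_b relative to its own housing (rad, no end stops), 0 at the start, growing anticlockwise seen from above. It changes while the knob runs free or slips (drag below 0.03 N m); on turning back, a sound freewheel takes up to 0.2 rad of play before it grips, then the angle stays nearly the same.
- wing_b (a point): Grip point of the wing of clutch_b: on the knob's axis, 58 mm above the housing's underside (86 mm above the bench at the start). The wing is an upright bar 54 mm long (point x axis), 13 mm thick (point y axis), 30 mm high (20 mm below to 10 mm above this point). Its long axis is parallel to the housing's x axis at the start; the axes turn with the knob. The freewheel can be lifted by it.
- turntable_b (a joint): Turntable under clutch_b (rad): 0 at the start, growing anticlockwise seen from above, stops at -0.6 and +0.6 (dark rim lug against a steel pin). No spring: about 0.12 N m to turn, stays where left; a free-running knob does not drag it. Its square socket is 50 x 50 mm inside, walls 12 mm high above the disc, so the housing has 0.06 rad of yaw play either way.
- seat_b (a point): Centre of the socket floor of turntable b, 28 mm above the bench: where the underside's centre of the seated housing lies; turns with the disc. The turntable is an aluminium disc 84 mm across and 8 mm thick on a fixed round grey base 100 mm across and 20 mm high.
- clutch_c: One of three look-alike freewheels: square steel housing 47 x 47 x 26 mm, round collar to 32 mm, white wing knob above; 68 mm high, 0.2 kg, loose. Origin: centre of the underside, 28 mm above the bench at the start, in a turntable's square socket; z up, sides along x and y. Sound: the knob runs free one way, the other way it grips and carries housing and turntable round. Worn: slips both ways.
- knob_c (a joint): Angle of the wing knob of clutch_c relative to its own housing (rad, no end stops), 0 at the start, growing anticlockwise seen from above. It changes while the knob runs free or slips (drag below 0.03 N m); on turning back, a sound freewheel takes up to 0.2 rad of play before it grips, then the angle stays nearly the same.
- wing_c (a point): Grip point of the wing of clutch_c: on the knob's axis, 58 mm above the housing's underside (86 mm above the bench at the start). The wing is an upright bar 54 mm long (point x axis), 13 mm thick (point y axis), 30 mm high (20 mm below to 10 mm above this point). Its long axis is parallel to the housing's x axis at the start; the axes turn with the knob. The freewheel can be lifted by it.
- turntable_c (a joint): Turntable under clutch_c (rad): 0 at the start, growing anticlockwise seen from above, stops at -0.6 and +0.6 (dark rim lug against a steel pin). No spring: about 0.12 N m to turn, stays where left; a free-running knob does not drag it. Its square socket is 50 x 50 mm inside, walls 12 mm high above the disc, so the housing has 0.06 rad of yaw play either way.
- seat_c (a point): Centre of the socket floor of turntable c, 28 mm above the bench: where the underside's centre of the seated housing lies; turns with the disc. The turntable is an aluminium disc 84 mm across and 8 mm thick on a fixed round grey base 100 mm across and 20 mm high.
- tray: Low open grey plastic tray, 110 (x) x 100 (y) x 22 mm high, walls and floor 4 mm, empty, fixed to the bench. Origin: centre of the underside. Obstacles: a fixed round heating bath (centre x 0.57, y -0.02 m, 350 mm across, 215 mm high, control box in front to x 0.39) parts the bench in two, a glass flask hangs from z 0.24 m over it (x 0.52 to 0.64), a 225 mm jug stands at x 0.69, y -0.44.
- small_bottle: Bystander: small white closed bottle, 42 mm across, 85 mm high, standing near the work. Origin: centre of the underside.
- flask: Bystander: small glass conical flask, 51 mm across, 85 mm high. Origin: centre of the underside.
- beaker: Bystander: empty glass beaker, 54 mm across, 69 mm high. Origin: centre of the underside.

How it is judged:
By the outcome, as a careful person would: the job done as asked, in the order asked, and still so for the second after the job is handed in, with the robot touching nothing.
It also fails if it takes over 72 s, if anything falls off the work surface, if the arm or the gripper's body presses on something with over 40 N, if the wrist force passes 120 N, or if a joint passes its speed limit or range.

## Working session

There is one attempt and no reset: what is moved stays moved. The work goes in short steps, Python scripts to look and compute and a tool call to move; the robot and the scene stay as the last step left them, time stands still between calls to the robot, and variables do not carry over. Pictures are saved under pics/ and viewed, at most 10 in all, crops included, and the job is handed in when it is done.

Besides the shell and the picture viewer there is one more tool, called as name([rows], argument=value, ...), one row to a line, values as JSON. drive_tool: Moves the arm, as the interface text tells. Its arguments: {"type":"object","properties":{"commands":{"type":"array"},"grip_force":{"type":"number"}},"required":["commands"]}

```bash
mkdir -p pics; ls
python3 - <<'E'
from plant import r
import cv2,numpy as np
s=r.get_state();print(s)
for n in("top","side"):
    c=r.capture(n);cv2.imwrite(f"pics/{n}0.png",c["frame"][:,:,::-1]);print(n,c["fx"],c["cx"],c["cy"],c["D"],np.round(c["world_from_camera"],3).tolist())
    for l in("clutch_a","wing_a","turntable_a","tray","small_bottle","flask","beaker"):
        print(l,[(round(d["score"],2),d["extent"]) for d in r.trace(l,n)][:6])
E
```

```text
pics
{'time_s': 0.0, 'joints': array([ 8.07937205e+01,  2.05913101e+01,  6.34180012e-01, -2.13011600e-02,
       -7.01354937e+01, -1.65090280e+01]), 'qd': array([-0.1101625 ,  0.05129549,  0.01932321, -0.03274382,  0.02359096,
        0.04621044]), 'joint_torque': array([-1.01523074e-03, -5.82722890e+01,  2.93060213e+01,  6.99709520e+00,
        6.92052490e-03, -1.62214396e-04]), 'tcp_pos': array([0.29266514, 0.60771186, 0.22562347]), 'eef_rot': array([ 1.79905504e+02, -7.12432035e-03, -2.57225559e+01]), 'contact_force': array([-0.53280297,  0.15251515, -0.76417047]), 'moment': array([ 0.01494886, -0.03447619,  0.02282606]), 'gripper_force': 0.0, 'gripper_width': 0.08753074588812389}
top 440.66742333189836 319.46967688763914 242.29663541868163 [-0.0586155  0.         0.         0.         0.       ] [[0.008, -0.996, 0.086, 0.421], [-1.0, -0.008, 0.003, -0.031], [-0.002, -0.086, -0.996, 1.094], [0.0, 0.0, 0.0, 1.0]]
clutch_a [(0.85, [416.2, 196.5, 442.2, 225.3]), (0.73, [473.5, 256.1, 496.7, 283.4]), (0.56, [396.4, 283.3, 416.9, 306.9])]
wing_a [(0.74, [400.1, 284.7, 416.7, 308.8]), (
[... 745 characters left out ...]
[(0.94, [396.6, 255.2, 416.6, 286.8]), (0.86, [307.8, 267.4, 333.6, 294.7]), (0.85, [375.3, 292.4, 402.6, 329.9])]
wing_a [(0.68, [395.1, 256.8, 420.2, 275.5]), (0.63, [307.8, 268.6, 333.1, 286.1]), (0.61, [377.9, 292.9, 399.7, 316.5]), (0.42, [386.7, 275.7, 423.5, 296.8])]
turntable_a [(0.67, [388.8, 275.4, 422.0, 295.3]), (0.59, [365.8, 318.9, 411.1, 344.7]), (0.34, [309.2, 264.7, 333.5, 282.8])]
tray [(0.54, [379.4, 290.6, 398.5, 318.2]), (0.5, [250.7, 230.3, 287.0, 244.8])]
small_bottle [(0.86, [362.8, 275.6, 381.9, 314.4]), (0.44, [367.1, 321.6, 412.9, 342.8])]
flask [(0.7, [251.2, 205.3, 267.4, 228.9]), (0.27, [395.2, 257.2, 417.6, 276.5])]
beaker [(0.62, [266.8, 228.6, 280.8, 256.9])]
```

Run:
```python
import cv2
t=cv2.imread("pics/top0.png")[180:330,130:520];
cv2.imwrite("pics/v1.png",cv2.resize(t,(780,300),interpolation=cv2.INTER_CUBIC))
t=cv2.imread("pics/top0.png")[185:325,380:510];
u=cv2.imread("pics/side0.png")[240:360,290:440]
import numpy as np
a=cv2.resize(t,(520,560),interpolation=cv2.INTER_CUBIC);
cv2.imwrite("pics/v2.png",a)
cv2.imwrite("pics/v3.png",cv2.resize(u,(750,600),interpolation=cv2.INTER_CUBIC))
```

```text
(no output)
```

View pics/top0.png

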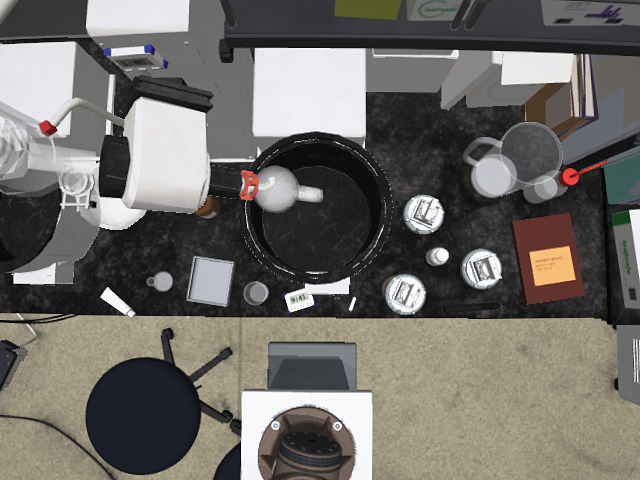

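View pics/v2.png

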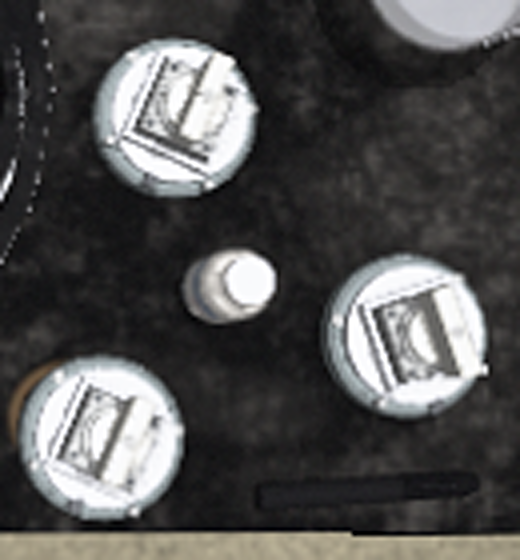

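View pics/v3.png

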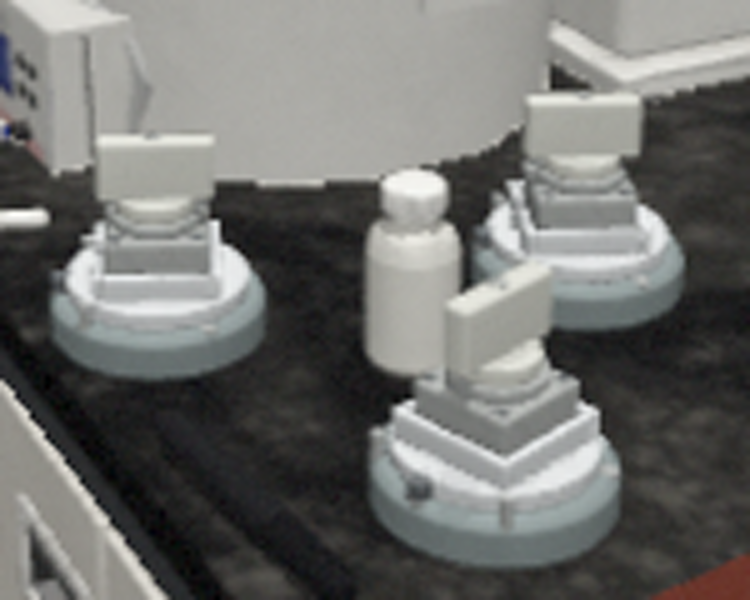

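The three clutches are at about (425,213), (482,268) and (405,294) in the top view, with the bottle between them at (437,256). The tray is across the bath at (211,282), between the beaker and the flask. Next I'll fit the poses with a silhouette model in both views.

```bash
cat > h.py <<'E'
from plant import r
import cv2,numpy as np
from scipy.optimize import minimize
def proj(c,P):
    T=np.linalg.inv(np.array(c["world_from_camera"]));K=np.array([[c["fx"],0,c["cx"]],[0,c["fy"],c["cy"]],[0,0,1.]])
    return cv2.projectPoints(np.asarray(P,float),cv2.Rodrigues(T[:3,:3])[0],T[:3,3],K,np.array(c["D"],float))[0][:,0]
def ground(c,uv,z):
    K=np.array([[c["fx"],0,c["cx"]],[0,c["fy"],c["cy"]],[0,0,1.]]);W=np.array(c["world_from_camera"])
    p=cv2.undistortPoints(np.array([[uv]],float),K,np.array(c["D"],float))[0,0]
    d=W[:3,:3]@[p[0],p[1],1];return W[:3,3]+d*(z-W[2,3])/d[2]
def box(x,y,yaw,lx,ly,z0,z1):
    q=np.array([[a*lx/2,b*ly/2] for a in(-1,1) for b in(-1,1)]);C,S=np.cos(yaw),np.sin(yaw)
    q=q@np.array([[C,S],[-S,C]])+[x,y];return np.vstack([np.c_[q,np.full(4,z)] for z in(z0,z1)])
def cyl(x,y,R,z0,z1):
    t=np.linspace(0,2*np.pi,40);return np.vstack([np.c_[x+R*np.cos(t),y+R*np.sin(t),0*t+z] for z in(z0,z1)])
def mask(c,parts,s=8):
    m=np.zeros((480*2,640*2),np.uint8)
    for P in parts:
        h=cv2.convexHull(proj(c,P).astype(np.float32))
        cv2.fillConvexPoly(m,np.round((h*2+.5)*16).astype(np.int32),255,shift=4)
    return cv2.resize(m,(640,480),interpolation=cv2.INTER_AREA)/255.
def iou(m,t): return np.minimum(m,t).sum()/np.maximum(m,t).sum()
def clutch(x,y,h,w=None,z=.028): 
    w=h if w is None else w
    return [box(x,y,h,.047,.047,z+.01,z+.026),cyl(x,y,.019,z+.026,z+.038),box(x,y,w,.054,.013,z+.038,z+.068)]
E
cat > m1.py <<'E'
from h import *
C={n:r.capture(n) for n in("top","side")}
T={n:r.trace("clutch_a",n)[:3] for n in C}
W={n:r.trace("wing_a",n) for n in C}
cen=lambda d:((d["extent"][0]+d["extent"][2])/2,(d["extent"][1]+d["extent"][3])/2)
for d in T["top"]:
    g=ground(C["top"],cen(d),.06)
    e=min(T["side"],key=lambda e:np.linalg.norm(proj(C["side"],[g])[0]-cen(e)))
    best=None
    def cost(p): 
        k=clutch(*p); return -iou(mask(C["top"],k),d["pixels"])-iou(mask(C["side"],k),e["pixels"])
    for y0 in np.radians(range(0,180,20)):
        o=minimize(cost,[g[0],g[1],y0],method="Nelder-Mead",options=dict(initial_simplex=[[g[0],g[1],y0],[g[0]+.008,g[1],y0],[g[0],g[1]+.008,y0],[g[0],g[1],y0+.25]],xatol=2e-4,maxiter=80))
        if best is None or o.fun<best.fun: best=o
    print(best.x[:2].round(4),np.degrees(best.x[2]).round(1),best.fun.round(3))
for l,z in(("tray",.022),("small_bottle",.06),("flask",.04),("beaker",.05),("turntable_a",.028)):
    for n in C:
        print(l,n,[(round(d["score"],2),ground(C[n],cen(d),z)[:2].round(3).tolist()) for d in r.trace(l,n) if d["score"]>.5])
E
python3 m1.py
```

```text
[ 0.451  -0.4286] 201.3 -1.742
[ 0.3883 -0.2386] 158.3 -1.819
[ 0.586  -0.2859] 152.9 -1.843
tray top [(0.66, [0.41, 0.231]), (0.52, [0.385, -0.254])]
tray side [(0.62, [0.397, 0.186])]
small_bottle top [(0.6, [0.477, -0.303])]
small_bottle side []
flask top [(0.66, [0.587, -0.293]), (0.6, [0.42, 0.353])]
flask side [(0.76, [0.416, 0.352])]
beaker top [(0.59, [0.39, 0.121])]
beaker side [(0.84, [0.372, 0.07])]
turntable_a top [(0.84, [0.455, -0.427]), (0.68, [0.387, -0.242]), (0.59, [0.585, -0.286])]
turntable_a side [(0.71, [0.581, -0.292]), (0.63, [0.443, -0.447])]
```

Run:
```python
from h import *
C={n:r.capture(n) for n in("top","side")};out=[]
for n,(a,b,c,d),s in(("top",(185,325,380,510),4),("side",(245,345,300,430),3)):
    f=cv2.resize(C[n]["frame"][a:b,c:d,::-1],None,fx=s,fy=s,interpolation=cv2.INTER_CUBIC)
    for x,y,w in((.451,-.4286,21.3),(.3883,-.2386,-21.7),(.586,-.2859,-27.1)):
        w=np.radians(w)
        for P,col in((box(x,y,w,.054,.013,.0961,.096),(0,0,255)),(box(x,y,w,.056,.056,.04,.0401),(255,0,0)),(cyl(x,y,.05,.02,.0201),(0,160,0))):
            h=cv2.convexHull(((proj(C[n],P)+.5-[c,a])*s).astype(np.float32));cv2.polylines(f,[h.astype(np.int32)],True,col,1)
    out.append(f)
H=max(o.shape[0] for o in out)
im=np.hstack([cv2.copyMakeBorder(o,0,H-o.shape[0],0,0,0) for o in out]);print(im.shape);cv2.imwrite("pics/v4.png",im[:,:800] if im.shape[1]<=800 else cv2.resize(im,(800,int(H*800/im.shape[1]))))
```

```text
(560, 910, 3)
```

View pics/v4.png

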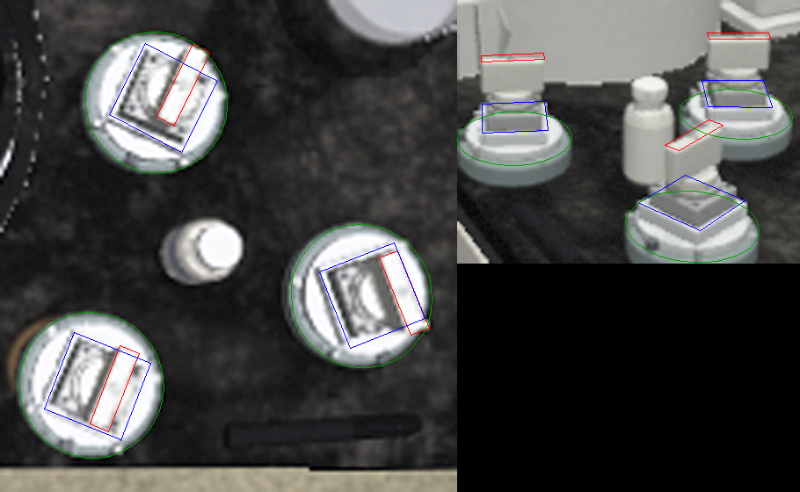

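The overlay fits all three clutches: wing tops, housings and bases line up in both views. One full side view next, to check the crossing path.

View pics/side0.png

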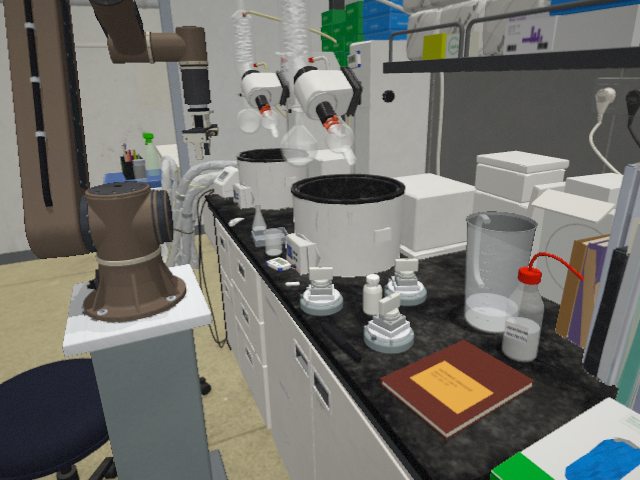

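drive_tool([
  {"hand": 0,"tx": 0.18,"ty": -0.6,"tz": 0.11,"turn": -0.9},
  {"hand": 0,"tx": 0.18,"ty": -0.6,"tz": 0.11,"turn": -0.9},
  {"hand": 0,"tx": 0.18,"ty": -0.6,"tz": 0.11,"turn": -0.9},
  {"hand": 0,"tx": 0.18,"ty": -0.6,"tz": 0.11,"turn": -0.9},
  {"hand": 0,"tx": 0.18,"ty": -0.6,"tz": 0.11,"turn": -0.9},
  {"hand": 0,"tx": 0.18,"ty": -0.6,"tz": 0.11,"turn": -0.9},
  {"hand": 0,"tx": 0.18,"ty": -0.6,"tz": 0.11,"turn": -0.9},
  {"hand": 0,"tx": 0.18,"ty": -0.6,"tz": 0.11,"turn": -0.9},
  {"hand": 0,"tx": 0.18,"ty": -0.6,"tz": 0.11,"turn": -0.9},
  {"hand": 0,"tx": 0.18,"ty": -0.6,"tz": 0.11,"turn": -0.9},
], grip_force=15)

```text
time_s: 2.7
tcp_pos: [0.4012, 0.247, 0.2933]
eef_rot: [-180.0, 0.1, -107.2]
contact_force: [0.6, 0.3, 1.0]
gripper_width: 0.0874
gripper_force: 0.0
```

```bash
cat > s.py <<'E'
from h import *
s=r.get_state();print(s["time_s"],"j",s["joints"].round(1),"p",s["tcp_pos"].round(4),"rot",s["eef_rot"].round(1),"F",s["contact_force"].round(1),"M",s["moment"].round(3),s["gripper_width"].round(4),s["gripper_force"])
E
python3 s.py
```

```text
Traceback (most recent call last):
  File "s.py", line 2, in <module>
    s=r.get_state();print(s["time_s"],"j",s["joints"].round(1),"p",s["tcp_pos"].round(4),"rot",s["eef_rot"].round(1),"F",s["contact_force"].round(1),"M",s["moment"].round(3),s["gripper_width"].round(4),s["gripper_force"])
                                                                                                                                                                              ^^^^^^^^^^^^^^^^^^^^^^^^
AttributeError: 'float' object has no attribute 'round'
```

drive_tool([
  {"hand": 0,"tx": 0.03,"ty": -0.4,"tz": 0,"turn": -0.9},
  {"hand": 0,"tx": 0.03,"ty": -0.4,"tz": 0,"turn": -0.9},
  {"hand": 0,"tx": 0.03,"ty": -0.4,"tz": 0,"turn": -0.9},
  {"hand": 0,"tx": 0.03,"ty": -0.4,"tz": 0,"turn": -0.9},
  {"hand": 0,"tx": 0.03,"ty": -0.4,"tz": 0,"turn": -0.9},
  {"hand": 0,"tx": -0.02,"ty": -0.81,"tz": 0,"turn": -0.9},
  {"hand": 0,"tx": -0.02,"ty": -0.81,"tz": 0,"turn": -0.9},
  {"hand": 0,"tx": -0.02,"ty": -0.81,"tz": 0,"turn": -0.9},
  {"hand": 0,"tx": -0.02,"ty": -0.81,"tz": 0,"turn": -0.9},
  {"hand": 0,"tx": -0.02,"ty": -0.81,"tz": 0,"turn": -0.9},
])

```text
time_s: 3.7
tcp_pos: [0.3881, -0.24, 0.2931]
eef_rot: [-180.0, 0.1, 172.0]
contact_force: [1.6, -0.3, 0.2]
gripper_width: 0.0876
gripper_force: 0.0
```

```bash
sed -i 's/s\["gripper_width"\].round(4)/round(s["gripper_width"],4)/' s.py
python3 s.py
```

```text
3.7 j [ -6.9  -3.  -19.1   0.  -73.8 -91.2] p [ 0.3881 -0.24    0.2931] rot [-1.80e+02  1.00e-01  1.72e+02] F [ 1.6 -0.3  0.2] M [ 0.086 -0.397  0.039] 0.0876 0.0
```

drive_tool([
  {"hand": 0,"ty": 0.002,"tz": -0.2,"turn": -0.16},
  {"hand": 0,"ty": 0.002,"tz": -0.2,"turn": -0.16},
  {"hand": 0,"ty": 0.002,"tz": -0.3,"turn": -0.16},
  {"hand": 0,"ty": 0.002,"tz": -0.373,"turn": -0.16},
  {"hand": 0,"ty": 0.002,"tz": -0.373,"turn": -0.16},
  {"hand": 1,"ty": 0.002,"tz": -0.373,"turn": -0.16},
  {"hand": 1,"ty": 0.002,"tz": -0.373,"turn": -0.16},
  {"hand": 1,"ty": 0.002,"tz": -0.373,"turn": -0.16},
  {"hand": 1,"ty": 0.002,"tz": -0.373,"turn": -0.16},
  {"hand": 1,"ty": 0.002,"tz": -0.373,"turn": -0.16},
], grip_force=15)

```text
invalid input
```

```bash
python3 s.py
```

```text
3.7 j [ -6.9  -3.  -19.1   0.  -73.8 -91.2] p [ 0.3881 -0.24    0.2931] rot [-1.80e+02  1.00e-01  1.72e+02] F [ 1.6 -0.3  0.2] M [ 0.086 -0.397  0.039] 0.0876 0.0
```

drive_tool([
  {"hand": 0,"tx": 0,"ty": 0.002,"tz": -0.2,"turn": -0.16},
  {"hand": 0,"tx": 0,"ty": 0.002,"tz": -0.2,"turn": -0.16},
  {"hand": 0,"tx": 0,"ty": 0.002,"tz": -0.3,"turn": -0.16},
  {"hand": 0,"tx": 0,"ty": 0.002,"tz": -0.373,"turn": -0.16},
  {"hand": 0,"tx": 0,"ty": 0.002,"tz": -0.373,"turn": -0.16},
  {"hand": 1,"tx": 0,"ty": 0.002,"tz": -0.373,"turn": -0.16},
  {"hand": 1,"tx": 0,"ty": 0.002,"tz": -0.373,"turn": -0.16},
  {"hand": 1,"tx": 0,"ty": 0.002,"tz": -0.373,"turn": -0.16},
  {"hand": 1,"tx": 0,"ty": 0.002,"tz": -0.373,"turn": -0.16},
  {"hand": 1,"tx": 0,"ty": 0.002,"tz": -0.373,"turn": -0.16},
], grip_force=15)

```text
time_s: 4.7
tcp_pos: [0.3898, -0.2368, 0.07]
eef_rot: [180.0, 0.2, 157.9]
contact_force: [-0.1, -0.3, -0.0]
gripper_width: 0.0533
gripper_force: 0.0
```

```bash
python3 s.py
```

```text
4.7 j [  -6.4    9.7  -38.1    0.   -42.  -105.7] p [ 0.3898 -0.2368  0.07  ] rot [180.    0.2 157.9] F [-0.1 -0.3 -0. ] M [-0.014 -0.131 -0.002] 0.0533 0.0
```

drive_tool([
  {"hand": 1,"tx": 0,"ty": 0,"tz": 0,"turn": 0},
  {"hand": 1,"tx": 0,"ty": 0,"tz": 0,"turn": 0},
  {"hand": 1,"tx": 0,"ty": 0,"tz": 0,"turn": 0},
  {"hand": 1,"tx": 0,"ty": 0,"tz": 0,"turn": 0},
  {"hand": 1,"tx": 0,"ty": 0,"tz": 0,"turn": 0},
  {"hand": 1,"tx": 0,"ty": 0,"tz": 0,"turn": 0},
  {"hand": 1,"tx": 0,"ty": 0,"tz": 0,"turn": 0},
  {"hand": 1,"tx": 0,"ty": 0,"tz": 0,"turn": 0},
])

```text
time_s: 5.5
tcp_pos: [0.3887, -0.2366, 0.0686]
eef_rot: [-180.0, -0.0, 157.9]
contact_force: [-0.7, -0.3, -1.6]
gripper_width: 0.0126
gripper_force: 15.0
```

```bash
python3 s.py
```

```text
5.5 j [  -6.4    9.9  -38.2   -0.   -42.  -105.7] p [ 0.3887 -0.2366  0.0686] rot [-180.    -0.   157.9] F [-0.7 -0.3 -1.6] M [-0.24  -0.097 -0.007] 0.0126 14.981328248977661
```

drive_tool([
  {"hand": 1,"tx": 0,"ty": 0,"tz": 0,"turn": 0.09},
  {"hand": 1,"tx": 0,"ty": 0,"tz": 0,"turn": 0.18},
  {"hand": 1,"tx": 0,"ty": 0,"tz": 0,"turn": 0.27},
  {"hand": 1,"tx": 0,"ty": 0,"tz": 0,"turn": 0.33},
])

```text
time_s: 5.9
tcp_pos: [0.3886, -0.237, 0.0687]
eef_rot: [-180.0, -0.0, -172.1]
contact_force: [-1.5, -4.2, -0.3]
gripper_width: 0.0129
gripper_force: 15.0
```

```bash
python3 s.py
python3 - <<'E'
from h import *
c=r.capture("side");f=c["frame"][60:360,100:460,::-1];cv2.imwrite("pics/v5.png",cv2.resize(f,(720,600),interpolation=cv2.INTER_CUBIC))
E
```

```text
5.9 j [ -6.4   9.9 -38.2   0.  -42.  -75.7] p [ 0.3886 -0.237   0.0687] rot [-180.    -0.  -172.1] F [-1.5 -4.2 -0.3] M [-1.587  0.28  -0.012] 0.0129 14.981625527143478
```

View pics/v5.png

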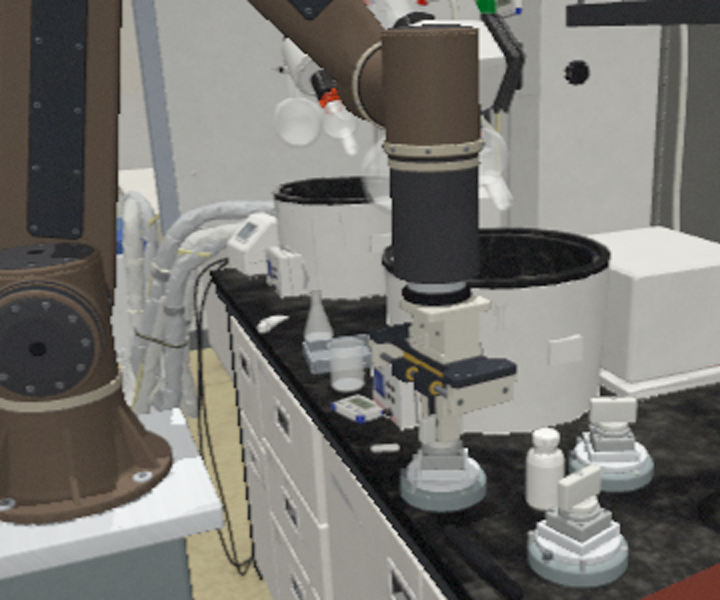

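Clutch Q (near the front edge) turned 30° anticlockwise with Mz close to 0, and its socket looks unmoved in the picture, so it runs free that way. I'll continue, then reverse. The gripper's long bar runs along the closing line, which matters near the bath.

drive_tool([
  {"hand": 1,"tx": 0,"ty": 0,"tz": 0,"turn": 0.09},
  {"hand": 1,"tx": 0,"ty": 0,"tz": 0,"turn": 0.18},
  {"hand": 1,"tx": 0,"ty": 0,"tz": 0,"turn": 0.27},
  {"hand": 1,"tx": 0,"ty": 0,"tz": 0,"turn": 0.34},
  {"hand": 1,"tx": 0,"ty": 0,"tz": 0,"turn": 0.34},
])

```text
time_s: 6.45
tcp_pos: [0.3891, -0.2374, 0.069]
eef_rot: [-179.9, -0.0, -141.7]
contact_force: [0.4, -5.9, -0.2]
gripper_width: 0.0131
gripper_force: 15.0
```

```bash
python3 s.py
```

```text
6.45 j [ -6.4   9.9 -38.2   0.1 -41.9 -45.3] p [ 0.3891 -0.2374  0.069 ] rot [-179.9   -0.  -141.7] F [ 0.4 -5.9 -0.2] M [-2.383  0.047 -0.049] 0.0131 14.99694049358368
```

drive_tool([
  {"hand": 1,"tx": 0,"ty": 0,"tz": 0,"turn": -0.09},
  {"hand": 1,"tx": 0,"ty": 0,"tz": 0,"turn": -0.18},
  {"hand": 1,"tx": 0,"ty": 0,"tz": 0,"turn": -0.27},
  {"hand": 1,"tx": 0,"ty": 0,"tz": 0,"turn": -0.34},
])

```text
time_s: 6.85
tcp_pos: [0.3888, -0.237, 0.0688]
eef_rot: [-180.0, -0.0, -172.9]
contact_force: [-1.0, -3.0, 0.2]
gripper_width: 0.013
gripper_force: 15.0
```

```bash
python3 s.py
```

```text
6.85 j [ -6.4   9.8 -38.2   0.  -42.  -76.5] p [ 0.3888 -0.237   0.0688] rot [-180.    -0.  -172.9] F [-1.  -3.   0.2] M [-1.133  0.18   0.08 ] 0.013 14.994749575853348
```

drive_tool([
  {"hand": 1,"tx": 0,"ty": 0,"tz": 0,"turn": -0.09},
  {"hand": 1,"tx": 0,"ty": 0,"tz": 0,"turn": -0.18},
  {"hand": 1,"tx": 0,"ty": 0,"tz": 0,"turn": -0.27},
  {"hand": 1,"tx": 0,"ty": 0,"tz": 0,"turn": -0.34},
])

```text
time_s: 7.25
tcp_pos: [0.3889, -0.2366, 0.0688]
eef_rot: [180.0, 0.0, 156.5]
contact_force: [-0.2, 0.9, -0.6]
gripper_width: 0.0128
gripper_force: 15.0
```

```bash
python3 s.py;  python3 - <<'E'
from h import *
c=r.capture("side");f=c["frame"][250:350,280:440,::-1];cv2.imwrite("pics/v6.png",cv2.resize(f,(800,500),interpolation=cv2.INTER_CUBIC))
E
```

```text
7.25 j [  -6.4    9.8  -38.2   -0.   -42.  -107.1] p [ 0.3889 -0.2366  0.0688] rot [180.    0.  156.5] F [-0.2  0.9 -0.6] M [ 0.085 -0.05   0.024] 0.0128 14.995525628328323
```

View pics/v6.png

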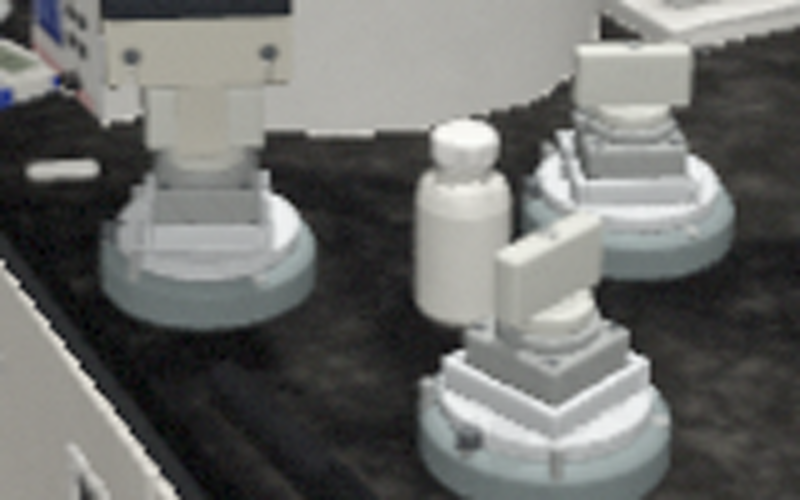

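Q's socket and disc look unmoved after ±60°, so Q is the worn one. Moving on to P at (0.451, -0.429).

drive_tool([
  {"hand": 0,"tx": 0,"ty": 0,"tz": 0,"turn": 0},
  {"hand": 0,"tx": 0,"ty": 0,"tz": 0,"turn": 0},
  {"hand": 0,"tx": 0,"ty": 0,"tz": 0.07,"turn": 0},
  {"hand": 0,"tx": 0,"ty": 0,"tz": 0.15,"turn": 0.1},
  {"hand": 0,"tx": 0.103,"ty": -0.32,"tz": 0.15,"turn": 0.49},
  {"hand": 0,"tx": 0.103,"ty": -0.32,"tz": 0.15,"turn": 0.49},
  {"hand": 0,"tx": 0.103,"ty": -0.32,"tz": 0.15,"turn": 0.49},
  {"hand": 0,"tx": 0.103,"ty": -0.32,"tz": 0.15,"turn": 0.49},
  {"hand": 0,"tx": 0.103,"ty": -0.32,"tz": 0.15,"turn": 0.49},
  {"hand": 0,"tx": 0.103,"ty": -0.32,"tz": 0.15,"turn": 0.49},
])

```text
time_s: 8.3
tcp_pos: [0.4507, -0.4307, 0.1574]
eef_rot: [179.9, -0.1, -158.9]
contact_force: [-1.3, 1.0, -0.7]
gripper_width: 0.0852
gripper_force: 0.0
```

```bash
python3 s.py
```

```text
8.3 j [-25.8  18.7 -11.5   0.  -59.9 -43.1] p [ 0.4507 -0.4307  0.1574] rot [ 1.799e+02 -1.000e-01 -1.589e+02] F [-1.3  1.  -0.7] M [ 0.149 -0.086 -0.02 ] 0.0852 0.0
```

drive_tool([
  {"hand": 0,"tx": 0,"ty": 0.002,"tz": -0.08,"turn": 0},
  {"hand": 0,"tx": 0,"ty": 0.002,"tz": -0.148,"turn": 0},
  {"hand": 1,"tx": 0,"ty": 0.002,"tz": -0.148,"turn": 0},
  {"hand": 1,"tx": 0,"ty": 0.002,"tz": -0.148,"turn": 0},
  {"hand": 1,"tx": 0,"ty": 0.002,"tz": -0.148,"turn": 0},
  {"hand": 1,"tx": 0,"ty": 0.002,"tz": -0.148,"turn": 0},
  {"hand": 1,"tx": 0,"ty": 0.002,"tz": -0.148,"turn": 0},
  {"hand": 1,"tx": 0,"ty": 0.002,"tz": -0.148,"turn": 0},
  {"hand": 1,"tx": 0,"ty": 0.002,"tz": -0.148,"turn": 0},
  {"hand": 1,"tx": 0,"ty": 0.002,"tz": -0.148,"turn": 0},
])

```text
time_s: 9.3
tcp_pos: [0.4507, -0.4275, 0.0702]
eef_rot: [-180.0, 0.0, -158.9]
contact_force: [-0.2, -0.2, -0.2]
gripper_width: 0.0291
gripper_force: 0.0
```

drive_tool([
  {"hand": 1,"tx": 0,"ty": 0,"tz": 0,"turn": 0},
  {"hand": 1,"tx": 0,"ty": 0,"tz": 0,"turn": 0},
  {"hand": 1,"tx": 0,"ty": 0,"tz": 0,"turn": 0},
  {"hand": 1,"tx": 0,"ty": 0,"tz": 0,"turn": 0},
])

```text
time_s: 9.7
tcp_pos: [0.4508, -0.4277, 0.0699]
eef_rot: [-180.0, 0.0, -158.9]
contact_force: [1.6, -1.4, -0.7]
gripper_width: 0.0126
gripper_force: 15.0
```

```bash
python3 s.py
```

```text
9.7 j [-25.5  23.5 -17.3   0.  -49.2 -43.4] p [ 0.4508 -0.4277  0.0699] rot [-180.     0.  -158.9] F [ 1.6 -1.4 -0.7] M [-0.713 -0.38  -0.039] 0.0126 14.990727603435516
```

Gripped. Turning +55° while watching the moment.

drive_tool([
  {"hand": 1,"tx": 0,"ty": 0,"tz": 0,"turn": 0.08},
  {"hand": 1,"tx": 0,"ty": 0,"tz": 0,"turn": 0.16},
  {"hand": 1,"tx": 0,"ty": 0,"tz": 0,"turn": 0.24},
  {"hand": 1,"tx": 0,"ty": 0,"tz": 0,"turn": 0.3},
  {"hand": 1,"tx": 0,"ty": 0,"tz": 0,"turn": 0.3},
])

```text
time_s: 10.2
tcp_pos: [0.4517, -0.4285, 0.0702]
eef_rot: [-179.9, -0.0, -131.7]
contact_force: [2.8, -5.3, -3.0]
gripper_width: 0.0131
gripper_force: 15.0
```

```bash
python3 s.py
```

```text
10.2 j [-25.5  23.5 -17.2   0.1 -49.1 -16.2] p [ 0.4517 -0.4285  0.0702] rot [-179.9   -0.  -131.7] F [ 2.8 -5.3 -3. ] M [-1.95  -1.011 -0.104] 0.0131 15.00215157866478
```

drive_tool([
  {"hand": 1,"tx": 0,"ty": 0,"tz": 0,"turn": 0.08},
  {"hand": 1,"tx": 0,"ty": 0,"tz": 0,"turn": 0.16},
  {"hand": 1,"tx": 0,"ty": 0,"tz": 0,"turn": 0.24},
  {"hand": 1,"tx": 0,"ty": 0,"tz": 0,"turn": 0.32},
])

```text
time_s: 10.6
tcp_pos: [0.4522, -0.4286, 0.0705]
eef_rot: [-179.8, -0.1, -102.8]
contact_force: [3.0, -5.7, -2.3]
gripper_width: 0.0133
gripper_force: 15.3
```

```bash
python3 s.py
```

```text
10.6 j [-25.5  23.5 -17.2   0.  -49.1  12.7] p [ 0.4522 -0.4286  0.0705] rot [-1.798e+02 -1.000e-01 -1.028e+02] F [ 3.  -5.7 -2.3] M [-2.035 -1.295 -0.391] 0.0133 15.328913033008575
```

P grips anticlockwise: Mz rose to -0.39, so it is on the stop. Running the knob back clockwise by about 81°.

drive_tool([
  {"hand": 1,"tx": 0,"ty": 0,"tz": 0,"turn": -0.09},
  {"hand": 1,"tx": 0,"ty": 0,"tz": 0,"turn": -0.18},
  {"hand": 1,"tx": 0,"ty": 0,"tz": 0,"turn": -0.27},
  {"hand": 1,"tx": 0,"ty": 0,"tz": 0,"turn": -0.36},
  {"hand": 1,"tx": 0,"ty": 0,"tz": 0,"turn": -0.45},
  {"hand": 1,"tx": 0,"ty": 0,"tz": 0,"turn": -0.45},
])

```text
time_s: 11.2
tcp_pos: [0.4514, -0.4279, 0.0702]
eef_rot: [-179.9, 0.0, -143.7]
contact_force: [2.3, -2.3, -0.4]
gripper_width: 0.0131
gripper_force: 15.0
```

```bash
python3 s.py
```

```text
11.2 j [-25.5  23.5 -17.2   0.  -49.2 -28.2] p [ 0.4514 -0.4279  0.0702] rot [-179.9    0.  -143.7] F [ 2.3 -2.3 -0.4] M [-0.598 -1.039 -0.028] 0.0131 14.991048574447632
```

drive_tool([
  {"hand": 1,"tx": 0,"ty": 0,"tz": 0,"turn": -0.09},
  {"hand": 1,"tx": 0,"ty": 0,"tz": 0,"turn": -0.18},
  {"hand": 1,"tx": 0,"ty": 0,"tz": 0,"turn": -0.27},
  {"hand": 1,"tx": 0,"ty": 0,"tz": 0,"turn": -0.36},
  {"hand": 1,"tx": 0,"ty": 0,"tz": 0,"turn": -0.45},
  {"hand": 1,"tx": 0,"ty": 0,"tz": 0,"turn": -0.45},
])

```text
time_s: 11.8
tcp_pos: [0.4511, -0.4275, 0.0701]
eef_rot: [-180.0, 0.0, 176.0]
contact_force: [1.5, -0.4, 0.5]
gripper_width: 0.013
gripper_force: 15.0
```

```bash
python3 s.py
```

```text
11.8 j [-25.5  23.5 -17.3  -0.  -49.2 -68.5] p [ 0.4511 -0.4275  0.0701] rot [-180.    0.  176.] F [ 1.5 -0.4  0.5] M [-0.392 -0.798  0.027] 0.013 14.995843917131424
```

drive_tool([
  {"hand": 0,"tx": 0,"ty": 0,"tz": 0,"turn": 0},
  {"hand": 0,"tx": 0,"ty": 0,"tz": 0,"turn": 0},
  {"hand": 0,"tx": 0,"ty": 0,"tz": 0.07,"turn": 0},
  {"hand": 0,"tx": 0,"ty": 0,"tz": 0.14,"turn": 0},
  {"hand": 0,"tx": 0,"ty": 0,"tz": 0.22,"turn": 0.09},
  {"hand": 0,"tx": 0,"ty": 0,"tz": 0.27,"turn": 0.18},
  {"hand": 0,"tx": 0,"ty": 0,"tz": 0.27,"turn": 0.27},
  {"hand": 0,"tx": 0,"ty": 0,"tz": 0.27,"turn": 0.36},
  {"hand": 0,"tx": 0,"ty": 0,"tz": 0.27,"turn": 0.45},
  {"hand": 0,"tx": 0,"ty": 0,"tz": 0.27,"turn": 0.54},
])

```text
time_s: 12.8
tcp_pos: [0.4502, -0.4272, 0.2318]
eef_rot: [179.9, -0.0, -135.0]
contact_force: [0.1, -1.1, -0.1]
gripper_width: 0.0849
gripper_force: 0.0
```

```bash
python3 s.py
python3 - <<'E'
from h import *
from shapely import geometry if False else None
E
python3 - <<'E'
import numpy as np
for ydir in range(-60,75,5):
    t=np.radians(ydir);u=np.array([np.cos(t),np.sin(t)]);v=np.array([-u[1],u[0]]);q=np.array([.586,-.2859])
    g=np.array([q+a*.0965*u+b*.039*v for a in np.linspace(-1,1,41) for b in np.linspace(-1,1,21)])
    print(ydir,"bath",round(np.hypot(*(g-[.57,-.02]).T).min()-.175,3),"jug centre",round(np.hypot(*(g-[.69,-.44]).T).min(),3))
from h import *
c=r.capture("side")
for d in r.trace("clutch_a","side")[:4]:print(d["score"],d["extent"])
c=r.capture("top");f=c["frame"][185:325,380:510,::-1];cv2.imwrite("pics/v7.png",cv2.resize(f,(520,560),interpolation=cv2.INTER_CUBIC))
E
```

```text
12.8 j [-25.5  15.3  -6.1  -0.  -68.7 -19.5] p [ 0.4502 -0.4272  0.2318] rot [ 179.9   -0.  -135. ] F [ 0.1 -1.1 -0.1] M [ 0.071 -0.12   0.008] 0.0849 0.0
-60 bath -0.012 jug centre 0.089
-55 bath -0.01 jug centre 0.089
-50 bath -0.007 jug centre 0.088
-45 bath -0.003 jug centre 0.086
-40 bath 0.002 jug centre 0.083
-35 bath 0.008 jug centre 0.082
-30 bath 0.015 jug centre 0.082
-25 bath 0.023 jug centre 0.085
-20 bath 0.031 jug centre 0.089
-15 bath 0.039 jug centre 0.094
-10 bath 0.045 jug centre 0.1
-5 bath 0.049 jug centre 0.107
0 bath 0.052 jug centre 0.115
5 bath 0.052 jug centre 0.124
10 bath 0.051 jug centre 0.131
15 bath 0.047 jug centre 0.137
20 bath 0.041 jug centre 0.141
25 bath 0.034 jug centre 0.145
30 bath 0.026 jug centre 0.146
35 bath 0.018 jug centre 0.147
40 bath 0.011 jug centre 0.146
45 bath 0.004 jug centre 0.144
50 bath -0.001 jug centre 0.14
55 bath -0.006 jug centre 0.135
60 bath -0.009 jug centre 0.128
65 bath -0.012 jug centre 0.12
70 bath -0.013 jug centre 0.112
0.91 [377.9, 295.7, 398.8, 327.7]
0.89 [306.2, 264.2, 330.7, 294.6]
0.57 [396.1, 257.4, 416.9, 285.9]  File "<stdin>", line 2
    from shapely import geometry if False else None
                                 ^^
SyntaxError: invalid syntax
```

View pics/v7.png

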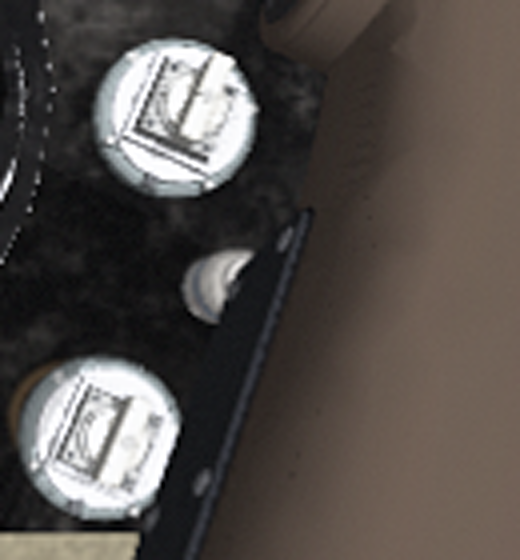

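The arm hides P in this view and R still looks untouched; I'll check P later. For R I'll grip the wing across its ends, because that keeps the gripper's long bar tangent to the bath.

drive_tool([
  {"hand": 0,"tx": 0.226,"ty": 0.235,"tz": 0,"turn": 0.2},
  {"hand": 0,"tx": 0.226,"ty": 0.235,"tz": 0,"turn": 0.2},
  {"hand": 0,"tx": 0.226,"ty": 0.235,"tz": 0,"turn": 0.2},
  {"hand": 0,"tx": 0.226,"ty": 0.235,"tz": 0,"turn": 0.2},
  {"hand": 0,"tx": 0.226,"ty": 0.235,"tz": 0,"turn": 0.2},
  {"hand": 0,"tx": 0.226,"ty": 0.235,"tz": 0,"turn": 0.2},
], grip_force=25)

```text
time_s: 13.55
tcp_pos: [0.5867, -0.2853, 0.2314]
eef_rot: [179.9, -0.0, -117.5]
contact_force: [-1.0, -1.1, 0.0]
gripper_width: 0.0874
gripper_force: 0.0
```

```bash
python3 s.py
```

```text
13.55 j [ -8.8  18.3  -1.9  -0.  -69.8 -18.7] p [ 0.5867 -0.2853  0.2314] rot [ 179.9   -0.  -117.5] F [-1.  -1.1  0. ] M [-0.029 -0.094 -0.005] 0.0874 0.0
```

drive_tool([
  {"hand": 0,"tx": 0,"ty": 0,"tz": -0.08,"turn": 0},
  {"hand": 0,"tx": 0,"ty": 0,"tz": -0.16,"turn": 0},
  {"hand": 0,"tx": 0,"ty": 0,"tz": -0.22,"turn": 0},
  {"hand": 0,"tx": 0,"ty": 0,"tz": -0.27,"turn": 0},
  {"hand": 1,"tx": 0,"ty": 0,"tz": -0.27,"turn": 0},
  {"hand": 1,"tx": 0,"ty": 0,"tz": -0.27,"turn": 0},
  {"hand": 1,"tx": 0,"ty": 0,"tz": -0.27,"turn": 0},
  {"hand": 1,"tx": 0,"ty": 0,"tz": -0.27,"turn": 0},
  {"hand": 1,"tx": 0,"ty": 0,"tz": -0.27,"turn": 0},
  {"hand": 1,"tx": 0,"ty": 0,"tz": -0.27,"turn": 0},
])

```text
time_s: 14.55
tcp_pos: [0.5873, -0.2868, 0.0717]
eef_rot: [-179.8, 0.0, -117.5]
contact_force: [-0.1, -0.4, 6.8]
gripper_width: 0.054
gripper_force: 25.0
```

```bash
python3 s.py
```

```text
14.55 j [ -8.9  25.9 -13.    0.  -51.  -18.6] p [ 0.5873 -0.2868  0.0717] rot [-179.8    0.  -117.5] F [-0.1 -0.4  6.8] M [ 0.106  0.077 -0.05 ] 0.054 25.000927523275323
```

drive_tool([
  {"hand": 1,"tx": 0,"ty": 0,"tz": 0,"turn": 0.08},
  {"hand": 1,"tx": 0,"ty": 0,"tz": 0,"turn": 0.16},
  {"hand": 1,"tx": 0,"ty": 0,"tz": 0,"turn": 0.24},
  {"hand": 1,"tx": 0,"ty": 0,"tz": 0,"turn": 0.32},
])

```text
time_s: 14.95
tcp_pos: [0.5876, -0.2869, 0.0717]
eef_rot: [-179.8, -0.1, -88.4]
contact_force: [1.0, 0.3, 6.8]
gripper_width: 0.0538
gripper_force: 25.0
```

```bash
python3 s.py
```

```text
14.95 j [ -8.9  25.9 -12.9   0.1 -51.   10.5] p [ 0.5876 -0.2869  0.0717] rot [-1.798e+02 -1.000e-01 -8.840e+01] F [1.  0.3 6.8] M [-0.088 -0.126 -0.022] 0.0538 24.997104545017947
```

drive_tool([
  {"hand": 1,"tx": 0,"ty": 0,"tz": 0,"turn": 0.08},
  {"hand": 1,"tx": 0,"ty": 0,"tz": 0,"turn": 0.16},
  {"hand": 1,"tx": 0,"ty": 0,"tz": 0,"turn": 0.24},
  {"hand": 1,"tx": 0,"ty": 0,"tz": 0,"turn": 0.34},
  {"hand": 1,"tx": 0,"ty": 0,"tz": 0,"turn": 0.34},
])

```text
time_s: 15.45
tcp_pos: [0.5879, -0.2868, 0.0717]
eef_rot: [-179.9, -0.2, -57.8]
contact_force: [1.4, -0.7, 5.5]
gripper_width: 0.0538
gripper_force: 25.0
```

```bash
python3 s.py
```

```text
15.45 j [ -8.9  25.9 -12.9   0.  -51.   41.1] p [ 0.5879 -0.2868  0.0717] rot [-179.9   -0.2  -57.8] F [ 1.4 -0.7  5.5] M [ 0.037 -0.391  0.025] 0.0538 24.999286462625605
```

Free anticlockwise. Turning it back clockwise.

drive_tool([
  {"hand": 1,"tx": 0,"ty": 0,"tz": 0,"turn": -0.08},
  {"hand": 1,"tx": 0,"ty": 0,"tz": 0,"turn": -0.16},
  {"hand": 1,"tx": 0,"ty": 0,"tz": 0,"turn": -0.24},
  {"hand": 1,"tx": 0,"ty": 0,"tz": 0,"turn": -0.32},
  {"hand": 1,"tx": 0,"ty": 0,"tz": 0,"turn": -0.4},
])

```text
time_s: 15.95
tcp_pos: [0.5873, -0.287, 0.0717]
eef_rot: [-179.9, -0.1, -94.4]
contact_force: [0.3, 0.1, 7.1]
gripper_width: 0.054
gripper_force: 25.0
```

```bash
python3 s.py
```

```text
15.95 j [ -8.9  25.9 -12.9   0.1 -51.1   4.5] p [ 0.5873 -0.287   0.0717] rot [-1.799e+02 -1.000e-01 -9.440e+01] F [0.3 0.1 7.1] M [-0.03   0.3    0.164] 0.054 24.99512979940846
```

drive_tool([
  {"hand": 1,"tx": 0,"ty": 0,"tz": 0,"turn": -0.08},
  {"hand": 1,"tx": 0,"ty": 0,"tz": 0,"turn": -0.16},
  {"hand": 1,"tx": 0,"ty": 0,"tz": 0,"turn": -0.24},
  {"hand": 1,"tx": 0,"ty": 0,"tz": 0,"turn": -0.28},
  {"hand": 1,"tx": 0,"ty": 0,"tz": 0,"turn": -0.28},
])

```text
time_s: 16.45
tcp_pos: [0.5873, -0.2868, 0.0717]
eef_rot: [-179.8, 0.0, -119.4]
contact_force: [-0.6, 0.4, 6.6]
gripper_width: 0.0539
gripper_force: 25.0
```

```bash
python3 s.py
```

```text
16.45 j [ -8.9  25.9 -12.9   0.1 -51.  -20.5] p [ 0.5873 -0.2868  0.0717] rot [-179.8    0.  -119.4] F [-0.6  0.4  6.6] M [-0.018  0.126  0.083] 0.0539 25.001742667250255
```

drive_tool([
  {"hand": 1,"tx": 0,"ty": 0,"tz": 0,"turn": 0.09},
  {"hand": 1,"tx": 0,"ty": 0,"tz": 0,"turn": 0.18},
  {"hand": 1,"tx": 0,"ty": 0,"tz": 0,"turn": 0.27},
  {"hand": 1,"tx": 0,"ty": 0,"tz": 0,"turn": 0.36},
  {"hand": 1,"tx": 0,"ty": 0,"tz": 0,"turn": 0.45},
  {"hand": 1,"tx": 0,"ty": 0,"tz": 0,"turn": 0.54},
  {"hand": 1,"tx": 0,"ty": 0,"tz": 0,"turn": 0.63},
  {"hand": 1,"tx": 0,"ty": 0,"tz": 0,"turn": 0.69},
  {"hand": 1,"tx": 0,"ty": 0,"tz": 0,"turn": 0.69},
])

```text
time_s: 17.35
tcp_pos: [0.588, -0.2868, 0.0717]
eef_rot: [-179.9, -0.2, -57.0]
contact_force: [1.1, 0.1, 5.8]
gripper_width: 0.0543
gripper_force: 25.0
```

```bash
python3 s.py;  python3 - <<'E'
from h import *
c=r.capture("side");f=c["frame"][250:350,300:440,::-1];cv2.imwrite("pics/v8.png",cv2.resize(f,(770,550),interpolation=cv2.INTER_CUBIC))
E
```

```text
17.35 j [ -8.9  25.9 -12.9   0.  -51.   41.9] p [ 0.588  -0.2868  0.0717] rot [-179.9   -0.2  -57. ] F [1.1 0.1 5.8] M [ 0.01  -0.481  0.052] 0.0543 24.999725145871707
```

View pics/v8.png

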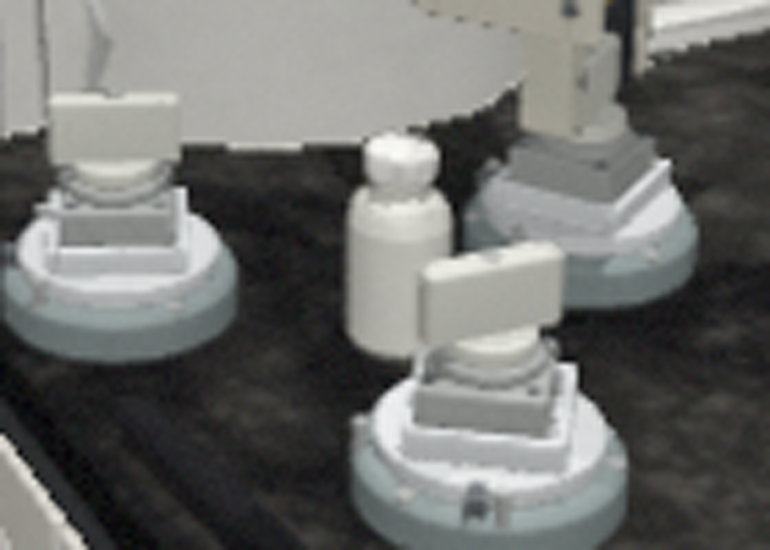

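P's dark lug now sits against the pin at (475,500) in the crop. R has turned clockwise, so I'll wind it again to make sure it reaches the stop.

drive_tool([
  {"hand": 1,"tx": 0,"ty": 0,"tz": 0,"turn": -0.08},
  {"hand": 1,"tx": 0,"ty": 0,"tz": 0,"turn": -0.16},
  {"hand": 1,"tx": 0,"ty": 0,"tz": 0,"turn": -0.24},
  {"hand": 1,"tx": 0,"ty": 0,"tz": 0,"turn": -0.32},
  {"hand": 1,"tx": 0,"ty": 0,"tz": 0,"turn": -0.37},
  {"hand": 1,"tx": 0,"ty": 0,"tz": 0,"turn": -0.37},
])

```text
time_s: 18.0
tcp_pos: [0.5877, -0.287, 0.0716]
eef_rot: [-179.8, -0.1, -90.6]
contact_force: [1.2, -0.9, 5.5]
gripper_width: 0.0538
gripper_force: 25.0
```

```bash
python3 s.py
```

```text
18.0 j [ -8.9  25.9 -12.9   0.1 -51.    8.3] p [ 0.5877 -0.287   0.0716] rot [-1.798e+02 -1.000e-01 -9.060e+01] F [ 1.2 -0.9  5.5] M [-0.314 -0.22  -0.016] 0.0538 25.00323932344145
```

drive_tool([
  {"hand": 1,"tx": 0,"ty": 0,"tz": 0,"turn": -0.08},
  {"hand": 1,"tx": 0,"ty": 0,"tz": 0,"turn": -0.16},
  {"hand": 1,"tx": 0,"ty": 0,"tz": 0,"turn": -0.24},
])

```text
time_s: 18.3
tcp_pos: [0.5874, -0.2869, 0.0716]
eef_rot: [-179.8, -0.0, -112.3]
contact_force: [0.5, -0.4, 6.6]
gripper_width: 0.0538
gripper_force: 25.0
```

```bash
python3 s.py
```

```text
18.3 j [ -8.9  25.9 -12.9   0.1 -51.  -13.4] p [ 0.5874 -0.2869  0.0716] rot [-179.8   -0.  -112.3] F [ 0.5 -0.4  6.6] M [-0.235  0.008  0.264] 0.0538 24.993646774819354
```

drive_tool([
  {"hand": 1,"tx": 0,"ty": 0,"tz": 0,"turn": -0.08},
  {"hand": 1,"tx": 0,"ty": 0,"tz": 0,"turn": -0.1},
])

```text
time_s: 18.5
tcp_pos: [0.5874, -0.2869, 0.0717]
eef_rot: [-179.8, 0.0, -121.3]
contact_force: [-0.2, -0.6, 6.2]
gripper_width: 0.0538
gripper_force: 25.0
```

```bash
python3 s.py;  python3 - <<'E'
from h import *
c=r.capture("side");f=c["frame"][250:350,300:440,::-1];cv2.imwrite("pics/v9.png",cv2.resize(f,(770,550),interpolation=cv2.INTER_CUBIC))
E
```

```text
18.5 j [ -8.9  25.9 -12.9   0.1 -51.  -22.4] p [ 0.5874 -0.2869  0.0717] rot [-179.8    0.  -121.3] F [-0.2 -0.6  6.2] M [-0.035 -0.001  0.208] 0.0538 25.001949424367922
```

View pics/v9.png

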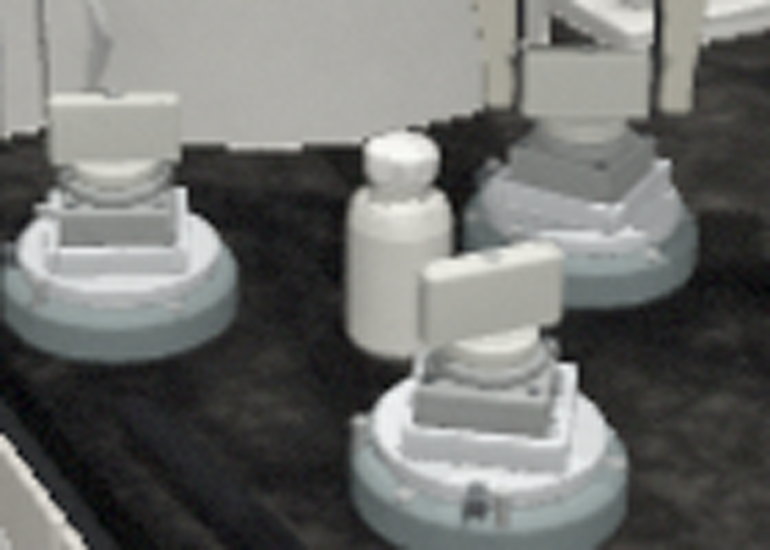

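R's socket didn't move between the last two pictures, although the torque reached 0.26 N·m, so it is on the stop. Running its knob back anticlockwise.

drive_tool([
  {"hand": 1,"tx": 0,"ty": 0,"tz": 0,"turn": 0.09},
  {"hand": 1,"tx": 0,"ty": 0,"tz": 0,"turn": 0.18},
  {"hand": 1,"tx": 0,"ty": 0,"tz": 0,"turn": 0.27},
  {"hand": 1,"tx": 0,"ty": 0,"tz": 0,"turn": 0.36},
  {"hand": 1,"tx": 0,"ty": 0,"tz": 0,"turn": 0.45},
  {"hand": 1,"tx": 0,"ty": 0,"tz": 0,"turn": 0.54},
  {"hand": 1,"tx": 0,"ty": 0,"tz": 0,"turn": 0.63},
  {"hand": 1,"tx": 0,"ty": 0,"tz": 0,"turn": 0.7},
  {"hand": 1,"tx": 0,"ty": 0,"tz": 0,"turn": 0.7},
])

```text
time_s: 19.45
tcp_pos: [0.588, -0.2868, 0.0716]
eef_rot: [-179.9, -0.2, -57.8]
contact_force: [2.3, -0.6, 5.3]
gripper_width: 0.0541
gripper_force: 25.0
```

drive_tool([
  {"hand": 0,"tx": 0,"ty": 0,"tz": 0,"turn": 0},
  {"hand": 0,"tx": 0,"ty": 0,"tz": 0,"turn": 0},
  {"hand": 0,"tx": 0,"ty": 0,"tz": 0,"turn": 0},
  {"hand": 0,"tx": 0,"ty": 0,"tz": 0.07,"turn": 0},
  {"hand": 0,"tx": 0,"ty": 0,"tz": 0.14,"turn": 0},
  {"hand": 0,"tx": 0,"ty": 0,"tz": 0.22,"turn": 0},
  {"hand": 0,"tx": 0,"ty": 0,"tz": 0.27,"turn": 0},
  {"hand": 0,"tx": 0,"ty": 0,"tz": 0.27,"turn": 0},
])

```text
time_s: 20.25
tcp_pos: [0.5883, -0.2874, 0.2376]
eef_rot: [-179.7, -0.4, -58.1]
contact_force: [0.0, 0.1, -0.6]
gripper_width: 0.0874
gripper_force: 0.0
```

```bash
python3 s.py
cat > m2.py <<'E'
from h import *
c=r.capture("side");D=r.trace("clutch_a","side")
for nm,x,y,h0,w0 in(("P",.451,-.4286,59,-4),("Q",.3883,-.2386,-21.7,-23),("R",.586,-.2859,-64,32)):
    u=proj(c,[[x,y,.06]])[0]
    d=min(D,key=lambda d:np.hypot((d["extent"][0]+d["extent"][2])/2-u[0],(d["extent"][1]+d["extent"][3])/2-u[1]))
    best=None
    for h in(h0-40,h0-20,h0,h0+20):
      for w in(w0-25,w0,w0+25):
        o=minimize(lambda p:-iou(mask(c,clutch(p[0],p[1],p[2],p[3])),d["pixels"]),[x,y,np.radians(h),np.radians(w)],method="Nelder-Mead",options=dict(initial_simplex=[[x,y,np.radians(h),np.radians(w)]]+np.array([[x+.003,y,np.radians(h),np.radians(w)],[x,y+.003,np.radians(h),np.radians(w)],[x,y,np.radians(h)+.2,np.radians(w)],[x,y,np.radians(h),np.radians(w)+.2]]).tolist(),maxiter=120))
        if best is None or o.fun<best.fun:best=o
    print(nm,best.x[:2].round(4),np.degrees(best.x[2:]).round(1),round(best.fun,3))
E
python3 m2.py
```

```text
20.25 j [ -9.   18.   -1.6   0.1 -69.9  40.8] p [ 0.5883 -0.2874  0.2376] rot [-179.7   -0.4  -58.1] F [ 0.   0.1 -0.6] M [ 0.064 -0.059  0.023] 0.0874 0.0
P [ 0.4495 -0.4309] [54.5 11.3] -0.939
Q [ 0.3884 -0.238 ] [-23.9 -20.9] -0.926
R [ 0.5829 -0.2908] [-55.5  36.5] -0.938
```

drive_tool([
  {"hand": 0,"tx": -0.333,"ty": 0.082,"tz": 0,"turn": 0.384},
  {"hand": 0,"tx": -0.333,"ty": 0.082,"tz": 0,"turn": 0.384},
  {"hand": 0,"tx": -0.333,"ty": 0.082,"tz": 0,"turn": 0.384},
  {"hand": 0,"tx": -0.333,"ty": 0.082,"tz": 0,"turn": 0.384},
  {"hand": 0,"tx": -0.333,"ty": 0.082,"tz": 0,"turn": 0.384},
  {"hand": 0,"tx": -0.333,"ty": 0.082,"tz": 0,"turn": 0.384},
], grip_force=25)

```text
time_s: 20.95
tcp_pos: [0.3848, -0.2369, 0.2314]
eef_rot: [-180.0, 0.0, -23.6]
contact_force: [0.9, 0.2, 0.1]
gripper_width: 0.0873
gripper_force: 0.0
```

```bash
python3 s.py
cat > m3.py <<'E'
from h import *
C={n:r.capture(n) for n in("top","side")};D={n:r.trace("clutch_a",n) for n in C}
cen=lambda d:np.array([(d["extent"][0]+d["extent"][2])/2,(d["extent"][1]+d["extent"][3])/2])
for nm,x,y,h0,w0 in(("P",.451,-.4286,57,-4),("R",.586,-.2859,-63,32)):
    S={}
    for n in C:
        u=proj(C[n],[[x,y,.06]])[0];L=[d for d in D[n] if np.linalg.norm(cen(d)-u)<14]
        if L:S[n]=L[0]["pixels"]
    print(nm,list(S))
    best=None
    for h in(h0-20,h0):
      for w in(w0-15,w0+15):
        p0=[x,y,np.radians(h),np.radians(w)];sx=[p0]+[list(np.array(p0)+np.eye(4)[i]*[.003,.003,.2,.2]) for i in range(4)]
        o=minimize(lambda p:-sum(iou(mask(C[n],clutch(*p)),S[n]) for n in S),p0,method="Nelder-Mead",options=dict(initial_simplex=sx,maxiter=120))
        if best is None or o.fun<best.fun:best=o
    print(nm,best.x[:2].round(4),np.degrees(best.x[2:]).round(1),round(best.fun,3))
E
python3 m3.py
```

```text
20.95 j [ -6.5  -1.3 -25.5  -0.  -65.7  72.9] p [ 0.3848 -0.2369  0.2314] rot [-180.     0.   -23.6] F [0.9 0.2 0.1] M [-0.014 -0.161  0.006] 0.0873 0.0
P ['top', 'side']
P [ 0.4528 -0.4256] [53.9  0.4] -1.484
R ['top', 'side']
R [ 0.5864 -0.2856] [-58.2  37.4] -1.828
```

drive_tool([
  {"hand": 0,"tx": 0.006,"ty": -0.002,"tz": -0.08,"turn": 0},
  {"hand": 0,"tx": 0.006,"ty": -0.002,"tz": -0.16,"turn": 0},
  {"hand": 0,"tx": 0.006,"ty": -0.002,"tz": -0.23,"turn": 0},
  {"hand": 0,"tx": 0.006,"ty": -0.002,"tz": -0.271,"turn": 0},
  {"hand": 1,"tx": 0.006,"ty": -0.002,"tz": -0.271,"turn": 0},
  {"hand": 1,"tx": 0.006,"ty": -0.002,"tz": -0.271,"turn": 0},
  {"hand": 1,"tx": 0.006,"ty": -0.002,"tz": -0.271,"turn": 0},
  {"hand": 1,"tx": 0.006,"ty": -0.002,"tz": -0.271,"turn": 0},
  {"hand": 1,"tx": 0.006,"ty": -0.002,"tz": -0.271,"turn": 0},
  {"hand": 1,"tx": 0.006,"ty": -0.002,"tz": -0.271,"turn": 0},
])

```text
time_s: 22.15
tcp_pos: [0.3905, -0.2385, 0.0702]
eef_rot: [-180.0, -0.1, -23.6]
contact_force: [0.0, -0.4, 0.6]
gripper_width: 0.0457
gripper_force: 0.0
```

drive_tool([
  {"hand": 1,"tx": 0,"ty": 0,"tz": 0,"turn": 0},
  {"hand": 1,"tx": 0,"ty": 0,"tz": 0,"turn": 0},
  {"hand": 1,"tx": 0,"ty": 0,"tz": 0,"turn": 0},
  {"hand": 1,"tx": 0,"ty": 0,"tz": 0,"turn": 0},
  {"hand": 1,"tx": 0,"ty": 0,"tz": 0,"turn": 0},
  {"hand": 1,"tx": 0,"ty": 0,"tz": 0,"turn": 0},
])

```text
time_s: 22.75
tcp_pos: [0.3898, -0.2384, 0.0692]
eef_rot: [180.0, 0.0, -23.6]
contact_force: [0.9, -0.6, -1.3]
gripper_width: 0.013
gripper_force: 25.0
```

```bash
python3 s.py
python3 - <<'E'
from h import *
C={n:r.capture(n) for n in("top","side")}
for n in C:
    for d in r.trace("tray",n):
        if d["score"]<.3: continue
        m=d["pixels"];f=lambda p:-iou(mask(C[n],[box(p[0],p[1],p[2],.11,.1,0,.022)]),m)
        o=minimize(f,[.405,.225,0],method="Nelder-Mead",options=dict(initial_simplex=[[.4,.22,0],[.415,.22,0],[.4,.24,0],[.4,.22,.15]]))
        print(n,d["score"],d["extent"],o.x.round(3),round(o.fun,3))
E
```

```text
22.75 j [ -6.6  10.  -37.9  -0.  -42.1  73.1] p [ 0.3898 -0.2384  0.0692] rot [180.    0.  -23.6] F [ 0.9 -0.6 -1.3] M [ 0.109 -0.018  0.025] 0.013 24.993390440940857
top 0.87 [186.5, 260.1, 235.8, 308.2] [ 0.417  0.239 -0.158] -0.916
side 0.79 [251.4, 228.2, 285.7, 243.6] [ 0.416  0.24  -0.246] -0.399
```

drive_tool([
  {"hand": 1,"tx": 0,"ty": 0,"tz": 0.04,"turn": 0},
  {"hand": 1,"tx": 0,"ty": 0,"tz": 0.09,"turn": 0},
  {"hand": 1,"tx": 0,"ty": 0,"tz": 0.16,"turn": 0},
  {"hand": 1,"tx": 0,"ty": 0,"tz": 0.24,"turn": 0},
  {"hand": 1,"tx": 0,"ty": 0,"tz": 0.32,"turn": 0},
  {"hand": 1,"tx": 0,"ty": 0,"tz": 0.4,"turn": 0},
  {"hand": 1,"tx": 0,"ty": 0,"tz": 0.41,"turn": 0},
  {"hand": 1,"tx": 0,"ty": 0,"tz": 0.41,"turn": 0},
])

```text
time_s: 23.75
tcp_pos: [0.3906, -0.2385, 0.3166]
eef_rot: [-179.9, -0.2, -23.6]
contact_force: [-0.7, -0.6, -3.1]
gripper_width: 0.0128
gripper_force: 25.0
```

```bash
python3 s.py
python3 - <<'E'
from h import *
c=r.capture("side");f=c["frame"][100:360,200:460,::-1];cv2.imwrite("pics/v10.png",cv2.resize(f,(600,600),interpolation=cv2.INTER_CUBIC))
E
```

```text
23.75 j [ -6.6  -3.6 -16.6  -0.  -76.8  73.1] p [ 0.3906 -0.2385  0.3166] rot [-179.9   -0.2  -23.6] F [-0.7 -0.6 -3.1] M [-0.029  0.026 -0.029] 0.0128 24.999628365039825
```

drive_tool([
  {"hand": 1,"tx": 0.03,"ty": 0.05,"tz": 0,"turn": 0},
  {"hand": 1,"tx": 0.05,"ty": 0.12,"tz": 0,"turn": 0},
  {"hand": 1,"tx": 0.05,"ty": 0.19,"tz": 0,"turn": 0},
  {"hand": 1,"tx": 0.05,"ty": 0.26,"tz": 0,"turn": 0},
  {"hand": 1,"tx": 0.05,"ty": 0.33,"tz": 0,"turn": 0},
  {"hand": 1,"tx": 0.05,"ty": 0.4,"tz": 0,"turn": 0},
  {"hand": 1,"tx": 0.05,"ty": 0.47,"tz": 0,"turn": 0},
  {"hand": 1,"tx": 0.044,"ty": 0.54,"tz": 0,"turn": 0},
  {"hand": 1,"tx": 0.044,"ty": 0.61,"tz": 0,"turn": 0},
  {"hand": 1,"tx": 0.044,"ty": 0.68,"tz": 0,"turn": 0},
])

```text
time_s: 24.8
tcp_pos: [0.4152, 0.1708, 0.3133]
eef_rot: [179.8, 0.1, -23.5]
contact_force: [1.4, -0.1, -1.3]
gripper_width: 0.013
gripper_force: 25.0
```

drive_tool([
  {"hand": 1,"tx": 0,"ty": 0.06,"tz": 0,"turn": 0},
  {"hand": 1,"tx": 0,"ty": 0.1,"tz": 0,"turn": 0},
  {"hand": 1,"tx": 0,"ty": 0.116,"tz": 0,"turn": 0},
  {"hand": 1,"tx": 0,"ty": 0.116,"tz": 0,"turn": 0},
  {"hand": 1,"tx": 0,"ty": 0.116,"tz": 0,"turn": 0},
])

```text
time_s: 25.3
tcp_pos: [0.4161, 0.2383, 0.3141]
eef_rot: [179.9, 0.0, -23.6]
contact_force: [-0.1, -0.1, -2.0]
gripper_width: 0.0131
gripper_force: 25.0
```

```bash
python3 s.py
```

```text
25.3 j [ 53.4  -1.  -14.5  -0.  -76.7  13.1] p [0.4161 0.2383 0.3141] rot [179.9   0.  -23.6] F [-0.1 -0.1 -2. ] M [ 0.01   0.002 -0.04 ] 0.0131 24.999699890613556
```

drive_tool([
  {"hand": 1,"tx": 0,"ty": 0,"tz": -0.07,"turn": 0},
  {"hand": 1,"tx": 0,"ty": 0,"tz": -0.15,"turn": 0},
  {"hand": 1,"tx": 0,"ty": 0,"tz": -0.23,"turn": 0},
  {"hand": 1,"tx": 0,"ty": 0,"tz": -0.31,"turn": 0},
  {"hand": 1,"tx": 0,"ty": 0,"tz": -0.37,"turn": 0},
  {"hand": 1,"tx": 0,"ty": 0,"tz": -0.41,"turn": 0},
  {"hand": 1,"tx": 0,"ty": 0,"tz": -0.43,"turn": 0},
  {"hand": 1,"tx": 0,"ty": 0,"tz": -0.437,"turn": 0},
  {"hand": 1,"tx": 0,"ty": 0,"tz": -0.442,"turn": 0},
  {"hand": 1,"tx": 0,"ty": 0,"tz": -0.444,"turn": 0},
])

```text
time_s: 26.3
tcp_pos: [0.4169, 0.2391, 0.0495]
eef_rot: [-179.9, -0.0, -23.6]
contact_force: [0.3, -0.7, -1.5]
gripper_width: 0.0128
gripper_force: 25.0
```

```bash
python3 s.py
```

```text
26.3 j [ 53.4  13.7 -36.4   0.  -39.8  13.1] p [0.4169 0.2391 0.0495] rot [-179.9   -0.   -23.6] F [ 0.3 -0.7 -1.5] M [-0.042  0.014  0.008] 0.0128 24.9997079372406
```

drive_tool([
  {"hand": 1,"tx": 0,"ty": 0,"tz": -0.002,"turn": 0},
  {"hand": 1,"tx": 0,"ty": 0,"tz": -0.004,"turn": 0},
  {"hand": 1,"tx": 0,"ty": 0,"tz": -0.006,"turn": 0},
  {"hand": 1,"tx": 0,"ty": 0,"tz": -0.006,"turn": 0},
])

```text
time_s: 26.7
tcp_pos: [0.4165, 0.2392, 0.0455]
eef_rot: [-180.0, -0.0, -23.5]
contact_force: [-0.5, -0.8, -2.8]
gripper_width: 0.0128
gripper_force: 25.0
```

```bash
python3 s.py
```

```text
26.7 j [ 53.4  14.1 -36.6  -0.  -39.3  13. ] p [0.4165 0.2392 0.0455] rot [-180.    -0.   -23.5] F [-0.5 -0.8 -2.8] M [0.008 0.    0.002] 0.0128 24.999693632125854
```

drive_tool([
  {"hand": 1,"tx": 0,"ty": 0,"tz": -0.002,"turn": 0},
  {"hand": 1,"tx": 0,"ty": 0,"tz": -0.003,"turn": 0},
  {"hand": 1,"tx": 0,"ty": 0,"tz": -0.003,"turn": 0},
])

```text
time_s: 27.0
tcp_pos: [0.4168, 0.2392, 0.045]
eef_rot: [-180.0, -0.0, -23.5]
contact_force: [-3.6, -2.7, 16.5]
gripper_width: 0.0132
gripper_force: 25.0
```

```bash
python3 s.py
```

```text
27.0 j [ 53.4  14.2 -36.6   0.1 -39.2  13. ] p [0.4168 0.2392 0.045 ] rot [-180.    -0.   -23.5] F [-3.6 -2.7 16.5] M [-1.259  1.752  0.053] 0.0132 25.005580186843872
```

Contact with the tray floor (16 N). Release, rise and clear to the left.

drive_tool([
  {"hand": 0,"tx": 0,"ty": 0,"tz": 0.001,"turn": 0},
  {"hand": 0,"tx": 0,"ty": 0,"tz": 0.001,"turn": 0},
  {"hand": 0,"tx": 0,"ty": 0,"tz": 0.001,"turn": 0},
  {"hand": 0,"tx": 0,"ty": 0,"tz": 0.001,"turn": 0},
  {"hand": 0,"tx": 0,"ty": 0,"tz": 0.06,"turn": 0},
  {"hand": 0,"tx": 0,"ty": 0,"tz": 0.14,"turn": 0},
  {"hand": 0,"tx": 0,"ty": 0,"tz": 0.22,"turn": 0},
  {"hand": 0,"tx": 0,"ty": 0,"tz": 0.3,"turn": 0},
  {"hand": 0,"tx": -0.05,"ty": 0.08,"tz": 0.35,"turn": 0},
  {"hand": 0,"tx": -0.1,"ty": 0.16,"tz": 0.35,"turn": 0},
])

```text
time_s: 28.0
tcp_pos: [0.3676, 0.32, 0.2557]
eef_rot: [-179.6, -0.1, -23.7]
contact_force: [0.7, 1.9, -0.3]
gripper_width: 0.0853
gripper_force: 0.0
```

drive_tool([
  {"hand": 0,"tx": -0.1,"ty": 0.4,"tz": 0,"turn": 0},
  {"hand": 0,"tx": -0.1,"ty": 0.4,"tz": 0,"turn": 0},
  {"hand": 0,"tx": -0.1,"ty": 0.4,"tz": 0,"turn": 0},
  {"hand": 0,"tx": -0.1,"ty": 0.4,"tz": 0,"turn": 0},
  {"hand": 0,"tx": -0.1,"ty": 0.4,"tz": 0,"turn": 0},
  {"hand": 0,"tx": -0.1,"ty": 0.4,"tz": 0,"turn": 0},
])

```text
time_s: 28.6
tcp_pos: [0.3049, 0.5631, 0.2492]
eef_rot: [179.9, -0.0, -23.4]
contact_force: [1.1, -1.2, -0.8]
gripper_width: 0.0878
gripper_force: 0.0
```

```bash
python3 s.py; python3 m3.py
cat > m4.py <<'E'
from h import *
# lug angle on disc rim: sample dark pixels round the rim, side and top
C={n:r.capture(n) for n in("top","side")}
for n in C:
    print(n,[(round(d["score"],2),d["extent"]) for d in r.trace("clutch_a",n)])
    for nm,x,y in(("P",.451,-.4286),("Q",.3883,-.2386),("R",.586,-.2859)):
        g=cv2.cvtColor(C[n]["frame"],cv2.COLOR_RGB2GRAY)
        t=np.radians(np.arange(0,360,4));v=np.min([cv2.remap(g,*[a.astype(np.float32).reshape(-1,1) for a in proj(C[n],np.c_[x+R*np.cos(t),y+R*np.sin(t),0*t+z]).T],cv2.INTER_LINEAR)[:,0] for R,z in((.044,.024),(.046,.024))],axis=0)
        o=np.argsort(v)[:9];print(n,nm,sorted((int(np.degrees(t[i])),int(v[i])) for i in o))
E
python3 m4.py
```

```text
28.6 j [ 79.   16.7  -1.9  -0.  -71.5 -12.4] p [0.3049 0.5631 0.2492] rot [179.9  -0.  -23.4] F [ 1.1 -1.2 -0.8] M [-0.166 -0.039 -0.031] 0.0878 0.0
P ['top', 'side']
P [ 0.4508 -0.4265] [56.3 -1. ] -1.821
R ['top', 'side']
R [ 0.5879 -0.2854] [-54.7  36.3] -1.727
top [(0.94, [198.5, 271.5, 222.9, 295.6]), (0.74, [416.5, 201.3, 441.4, 223.7]), (0.57, [409.0, 194.1, 443.9, 231.5])]
top P [(224, 80), (228, 71), (252, 65), (256, 50), (260, 76), (264, 82), (268, 81), (284, 79), (292, 78)]
top Q [(152, 98), (236, 119), (239, 113), (244, 116), (248, 114), (252, 113), (256, 115), (268, 117), (284, 124)]
top R [(196, 99), (264, 111), (268, 107), (292, 103), (296, 106), (300, 108), (308, 111), (316, 111), (320, 107)]
side [(0.97, [377.3, 294.4, 399.9, 327.9]), (0.78, [258.9, 217.1, 276.0, 239.3]), (0.64, [394.4, 256.2, 414.9, 287.5]), (0.42, [387.6, 279.4, 421.0, 299.3])]
side P [(4, 50), (124, 60), (128, 49), (132, 47), (340, 51), (344, 50), (348, 49), (352, 56), (356, 61)]
side Q [(0, 38), (4, 57), (8, 46), (164, 77), (340, 57), (344, 59), (348, 58), (352, 51), (356, 50)]
side R [(132, 76), (136, 66), (140, 62), (328, 70), (332, 67), (336, 63), (340, 57), (344, 66), (348, 61)]
```

Run:
```python
from h import *
C={n:r.capture(n) for n in("top","side")}
I={n:cv2.imread(f"pics/{n}0.png",0) for n in C}
t=np.radians(np.arange(0,360,3))
for n in C:
  for nm,x,y in(("P",.451,-.4286),("R",.586,-.2859)):
    g=cv2.cvtColor(C[n]["frame"],cv2.COLOR_RGB2GRAY)
    for R,z in((.0445,.025),):
        m=[a.astype(np.float32).reshape(-1,1) for a in proj(C[n],np.c_[x+R*np.cos(t),y+R*np.sin(t),0*t+z]).T]
        a,b=[cv2.remap(k,*m,cv2.INTER_LINEAR)[:,0].astype(int) for k in(I[n],g)]
        d=b-a;print(n,nm,"before/after where changed",[(int(np.degrees(t[i]).round()),a[i],b[i]) for i in range(len(t)) if abs(d[i])>25])
# housing rotation of R and P: socket/disc image registration before vs after in an orthorectified patch at z=.04
for n in C:
  for nm,x,y in(("P",.451,-.4286),("R",.586,-.2859)):
    rr=np.linspace(.034,.0415,6);tt=np.radians(np.arange(0,360,1.));RR,TT=np.meshgrid(rr,tt)
    m=[a.astype(np.float32).reshape(RR.shape) for a in proj(C[n],np.c_[(x+RR*np.cos(TT)).ravel(),(y+RR*np.sin(TT)).ravel(),np.full(RR.size,.028 if 0 else .04)]).T]
    g=cv2.cvtColor(C[n]["frame"],cv2.COLOR_RGB2GRAY)
    a,b=[cv2.remap(k,*m,cv2.INTER_CUBIC).astype(float) for k in(I[n],g)]
    sc=[(np.corrcoef(np.roll(a,s,0).ravel(),b.ravel())[0,1].round(3),s) for s in range(-45,46)]
    print(n,nm,sorted(sc)[-4:])
```

```text
top P before/after where changed [(120, np.int64(146), np.int64(173)), (189, np.int64(132), np.int64(166)), (192, np.int64(97), np.int64(190)), (195, np.int64(107), np.int64(213)), (198, np.int64(119), np.int64(201)), (201, np.int64(119), np.int64(157)), (225, np.int64(127), np.int64(90)), (228, np.int64(130), np.int64(90)), (237, np.int64(144), np.int64(103)), (240, np.int64(201), np.int64(66)), (243, np.int64(241), np.int64(121)), (246, np.int64(219), np.int64(173)), (276, np.int64(118), np.int64(181)), (279, np.int64(109), np.int64(175))]
top R before/after where changed [(123, np.int64(180), np.int64(124)), (126, np.int64(175), np.int64(129)), (150, np.int64(110), np.int64(185)), (153, np.int64(110), np.int64(194)), (156, np.int64(124), np.int64(199)), (159, np.int64(126), np.int64(195)), (291, np.int64(182), np.int64(136)), (294, np.int64(169), np.int64(138)), (315, np.int64(243), np.int64(157)), (318, np.int64(254), np.int64(136)), (321, np.int64(254), np.int64(143)), (324, np.int64(249), np.int64(160)), (327, np.int64(238), np.int64(160)), (330, np.int64(200), np.int64(160)), 
[... 1898 characters left out ...]
np.int64(160)), (168, np.int64(103), np.int64(152)), (171, np.int64(111), np.int64(139)), (204, np.int64(200), np.int64(150)), (207, np.int64(218), np.int64(161)), (210, np.int64(222), np.int64(167)), (213, np.int64(225), np.int64(176)), (216, np.int64(220), np.int64(192))]
top P [(np.float64(0.699), 2), (np.float64(0.7), -1), (np.float64(0.703), 1), (np.float64(0.704), 0)]
top R [(np.float64(0.658), -32), (np.float64(0.663), -35), (np.float64(0.675), -33), (np.float64(0.676), -34)]
side P [(np.float64(0.713), -1), (np.float64(0.719), 0), (np.float64(0.719), 2), (np.float64(0.721), 1)]
side R [(np.float64(0.653), -1), (np.float64(0.656), -4), (np.float64(0.657), -2), (np.float64(0.658), -3)]
```

Run:
```python
from h import *
t=np.radians(np.arange(93,141,3))
for n in("top","side"):
    c=r.capture(n);g=cv2.cvtColor(c["frame"],cv2.COLOR_RGB2GRAY);a=cv2.imread(f"pics/{n}0.png",0)
    k=clutch(.4168,.2392,np.radians(-23.5),z=.004)
    m=mask(c,k);ys,xs=np.where(m>.5);print(n,"pred",xs.min(),ys.min(),xs.max(),ys.max(),[d["extent"] for d in r.trace("clutch_a",n) if d["extent"][0]<300])
    for l,x0,y0,x1,y1 in(("bottle",424,247,450,268),("beaker",242,279,274,306),("flask",145,268,175,293)) if n=="top" else (("bottle",362,274,383,292),("flask",250,204,268,228),("beaker",266,228,280,257)):
        print(l,np.abs(g[y0:y1,x0:x1].astype(int)-a[y0:y1,x0:x1]).mean().round(1))
    x,y,R=.586,-.2859,.0445
    mm=[q.astype(np.float32).reshape(-1,1) for q in proj(c,np.c_[x+R*np.cos(t),y+R*np.sin(t),0*t+.025]).T]
    print([list(cv2.remap(q,*mm,cv2.INTER_LINEAR)[:,0].astype(int).tolist()) for q in(a,g)])
```

```text
top pred 196 268 222 293 [[196.1, 271.1, 221.1, 296.1]]
bottle 3.2
beaker 1.0
flask 1.0
[[187, 173, 178, 176, 180, 211, 216, 168, 137, 133, 180, 175, 158, 168, 172, 168], [178, 185, 172, 173, 179, 209, 214, 169, 120, 122, 123, 128, 150, 170, 173, 165]]
side pred 260 217 278 238 [[260.2, 217.9, 278.9, 240.8]]
bottle 2.5
flask 12.6
beaker 7.4
[[154, 186, 177, 145, 132, 147, 161, 160, 146, 130, 125, 111, 92, 83, 90, 96], [124, 122, 116, 123, 139, 157, 153, 151, 138, 139, 132, 117, 108, 100, 95, 97]]
```

Run:
```python
from h import *
c=r.capture("side")
n=cv2.resize(c["frame"][250:350,300:440,::-1],(770,550),interpolation=cv2.INTER_CUBIC)
a,b=[cv2.imread(f"pics/v{i}.png") for i in(8,9)]
G=[cv2.cvtColor(k,cv2.COLOR_BGR2GRAY).astype(float) for k in(a,b,n)]
for nm,(y0,y1,x0,x1) in(("socket R",(185,245,500,680)),("rim R",(200,260,470,690)),("ref P",(400,500,380,600))):
    print(nm,[round(np.abs(G[i]-G[j])[y0:y1,x0:x1].mean(),2) for i,j in((0,1),(1,2),(0,2))])
# geometric prediction of the disc socket outline for rotations
f=cv2.cvtColor(c["frame"],cv2.COLOR_RGB2GRAY).astype(np.float32);t0=cv2.imread("pics/side0.png",0).astype(np.float32)
C2=r.capture("top");f2=cv2.cvtColor(C2["frame"],cv2.COLOR_RGB2GRAY).astype(np.float32);t2=cv2.imread("pics/top0.png",0).astype(np.float32)
def edge(c,img,x,y,w):   # gradient strength along outer socket outline, base and rim, r of +-2 mm shifts
    gx=cv2.Sobel(img,cv2.CV_32F,1,0);gy=cv2.Sobel(img,cv2.CV_32F,0,1);m=np.hypot(gx,gy);s=0
    q=np.linspace(-.028,.028,30)
    for z in(.028,.04):
        for e in(-1,1):
            for P in(np.c_[q,0*q+e*.028],np.c_[0*q+e*.028,q]):
                C,S=np.cos(w),np.sin(w);P=P@np.array([[C,S],[-S,C]])+[x,y]
                u=proj(c,np.c_[P,0*q+z]).astype(np.float32);s+=cv2.remap(m,u[:,:1],u[:,1:],cv2.INTER_LINEAR).mean()
    return s
for nm,x,y in(("P",.451,-.4286),("R",.586,-.2859)):
    for lab,c_,im in(("side before",c,t0),("side after",c,f),("top before",C2,t2),("top after",C2,f2)):
        best=max((edge(c_,im,x+dx,y+dy,np.radians(w)),w,dx,dy) for w in range(-45,45,1) for dx in(-.002,0,.002) for dy in(-.002,0,.002))
        print(nm,lab,best)
```

```text
socket R [np.float64(16.05), np.float64(22.39), np.float64(15.79)]
rim R [np.float64(14.1), np.float64(21.82), np.float64(16.36)]
ref P [np.float64(0.69), np.float64(4.57), np.float64(4.47)]
P side before (np.float32(1567.6583), 13, 0.002, 0)
P side after (np.float32(1637.5986), -37, 0.002, 0)
P top before (np.float32(2198.9233), 21, -0.002, -0.002)
P top after (np.float32(2316.239), -20, 0, -0.002)
R side before (np.float32(1728.7861), -22, 0.002, 0)
R side after (np.float32(1526.7349), 26, 0, 0)
R top before (np.float32(2138.4812), -37, 0.002, -0.002)
R top after (np.float32(2066.722), 31, 0.002, -0.002)
```

The camera checks agree within a few degrees. There is time left, so I'll wind R once more with a firmer grip and confirm the stop from the torque.

drive_tool([
  {"hand": 0,"tx": 0.175,"ty": -0.6,"tz": 0.075,"turn": -0.36},
  {"hand": 0,"tx": 0.175,"ty": -0.6,"tz": 0.075,"turn": -0.36},
  {"hand": 0,"tx": 0.175,"ty": -0.6,"tz": 0.075,"turn": -0.36},
  {"hand": 0,"tx": 0.175,"ty": -0.6,"tz": 0.075,"turn": -0.36},
  {"hand": 0,"tx": 0.175,"ty": -0.6,"tz": 0.075,"turn": -0.36},
  {"hand": 0,"tx": 0.175,"ty": -0.6,"tz": 0.075,"turn": -0.36},
  {"hand": 0,"tx": 0.175,"ty": -0.6,"tz": 0.075,"turn": -0.36},
  {"hand": 0,"tx": 0.175,"ty": -0.6,"tz": 0.075,"turn": -0.36},
  {"hand": 0,"tx": 0.175,"ty": -0.6,"tz": 0.075,"turn": -0.36},
], grip_force=45)

```text
time_s: 30.3
tcp_pos: [0.4123, 0.1961, 0.2978]
eef_rot: [-179.9, 0.0, -56.1]
contact_force: [-1.0, 0.6, 0.3]
gripper_width: 0.088
gripper_force: 0.0
```

drive_tool([
  {"hand": 0,"tx": 0.01,"ty": -0.4,"tz": 0,"turn": 0},
  {"hand": 0,"tx": 0.01,"ty": -0.4,"tz": 0,"turn": 0},
  {"hand": 0,"tx": 0.01,"ty": -0.4,"tz": 0,"turn": 0},
  {"hand": 0,"tx": 0.01,"ty": -0.4,"tz": 0,"turn": 0},
  {"hand": 0,"tx": 0.01,"ty": -0.4,"tz": 0,"turn": 0},
  {"hand": 0,"tx": 0,"ty": -0.72,"tz": 0,"turn": 0},
  {"hand": 0,"tx": 0,"ty": -0.72,"tz": 0,"turn": 0},
  {"hand": 0,"tx": 0,"ty": -0.72,"tz": 0,"turn": 0},
  {"hand": 0,"tx": 0,"ty": -0.72,"tz": 0,"turn": 0},
  {"hand": 0,"tx": 0,"ty": -0.72,"tz": 0,"turn": 0},
])

```text
time_s: 31.3
tcp_pos: [0.4112, -0.2368, 0.2961]
eef_rot: [179.9, 0.0, -56.2]
contact_force: [0.4, 1.1, -0.5]
gripper_width: 0.0876
gripper_force: 0.0
```

```bash
python3 s.py
```

```text
31.3 j [ -6.1  -1.1 -16.9   0.  -74.3  39.8] p [ 0.4112 -0.2368  0.2961] rot [179.9   0.  -56.2] F [ 0.4  1.1 -0.5] M [ 0.089  0.051 -0.013] 0.0876 0.0
```

drive_tool([
  {"hand": 0,"tx": 0.293,"ty": -0.083,"tz": -0.06,"turn": 0},
  {"hand": 0,"tx": 0.293,"ty": -0.083,"tz": -0.06,"turn": 0},
  {"hand": 0,"tx": 0.293,"ty": -0.083,"tz": -0.06,"turn": 0},
  {"hand": 0,"tx": 0.293,"ty": -0.083,"tz": -0.06,"turn": 0},
  {"hand": 0,"tx": 0.293,"ty": -0.083,"tz": -0.1,"turn": 0},
  {"hand": 0,"tx": 0.293,"ty": -0.083,"tz": -0.1,"turn": 0},
])

```text
time_s: 31.9
tcp_pos: [0.5868, -0.2815, 0.2319]
eef_rot: [179.7, 0.4, -56.0]
contact_force: [-0.9, 0.7, -1.1]
gripper_width: 0.0877
gripper_force: 0.0
```

```bash
python3 s.py
```

```text
31.9 j [ -8.5  18.4  -1.7  -0.1 -70.3  42.6] p [ 0.5868 -0.2815  0.2319] rot [179.7   0.4 -56. ] F [-0.9  0.7 -1.1] M [ 0.038  0.133 -0.034] 0.0877 0.0
```

drive_tool([
  {"hand": 0,"tx": 0,"ty": -0.002,"tz": 0,"turn": 0},
  {"hand": 0,"tx": 0,"ty": -0.002,"tz": -0.08,"turn": 0},
])

```text
time_s: 32.1
tcp_pos: [0.592, -0.2856, 0.1971]
eef_rot: [-179.5, -0.7, -55.8]
contact_force: [0.6, -0.0, 0.2]
gripper_width: 0.0878
gripper_force: 0.0
```

```bash
python3 s.py
```

```text
32.1 j [ -8.7  19.5  -4.9   0.2 -64.8  42.8] p [ 0.592  -0.2856  0.1971] rot [-179.5   -0.7  -55.8] F [ 0.6 -0.   0.2] M [ 0.035 -0.262  0.012] 0.0878 0.0
```

drive_tool([
  {"hand": 0,"tx": 0,"ty": 0,"tz": -0.07,"turn": 0},
  {"hand": 0,"tx": 0,"ty": 0,"tz": -0.14,"turn": 0},
  {"hand": 0,"tx": 0,"ty": 0,"tz": -0.193,"turn": 0},
  {"hand": 0,"tx": 0,"ty": 0,"tz": -0.193,"turn": 0},
])

```text
time_s: 32.5
tcp_pos: [0.585, -0.2832, 0.0704]
eef_rot: [179.8, 0.2, -56.0]
contact_force: [-0.1, -0.1, -0.5]
gripper_width: 0.0879
gripper_force: 0.0
```

```bash
python3 s.py
```

```text
32.5 j [ -8.7  25.9 -13.1  -0.  -51.4  42.8] p [ 0.585  -0.2832  0.0704] rot [179.8   0.2 -56. ] F [-0.1 -0.1 -0.5] M [ 0.031  0.066 -0.073] 0.0879 0.0
```

drive_tool([
  {"hand": 0.2,"tx": 0.003,"ty": -0.005,"tz": 0,"turn": 0},
  {"hand": 1,"tx": 0.003,"ty": -0.005,"tz": 0,"turn": 0},
  {"hand": 1,"tx": 0.003,"ty": -0.005,"tz": 0,"turn": 0},
  {"hand": 1,"tx": 0.003,"ty": -0.005,"tz": 0,"turn": 0},
  {"hand": 1,"tx": 0.003,"ty": -0.005,"tz": 0,"turn": 0},
  {"hand": 1,"tx": 0.003,"ty": -0.005,"tz": 0,"turn": 0},
  {"hand": 1,"tx": 0.003,"ty": -0.005,"tz": 0,"turn": 0},
])

```text
time_s: 33.2
tcp_pos: [0.5894, -0.2877, 0.074]
eef_rot: [-180.0, -0.1, -55.9]
contact_force: [-3.4, -0.5, 6.9]
gripper_width: 0.0537
gripper_force: 45.0
```

```bash
python3 s.py
```

```text
33.2 j [ -9.   26.  -12.4   0.  -51.6  43. ] p [ 0.5894 -0.2877  0.074 ] rot [-1.80e+02 -1.00e-01 -5.59e+01] F [-3.4 -0.5  6.9] M [-0.203  0.929 -0.087] 0.0537 45.00175416469574
```

drive_tool([
  {"hand": 1,"tx": 0,"ty": 0,"tz": 0,"turn": -0.08},
  {"hand": 1,"tx": 0,"ty": 0,"tz": 0,"turn": -0.16},
  {"hand": 1,"tx": 0,"ty": 0,"tz": 0,"turn": -0.22},
  {"hand": 1,"tx": 0,"ty": 0,"tz": 0,"turn": -0.22},
])

```text
time_s: 33.6
tcp_pos: [0.5885, -0.2878, 0.074]
eef_rot: [179.9, -0.0, -75.9]
contact_force: [-4.2, -1.9, 7.5]
gripper_width: 0.0534
gripper_force: 45.0
```

```bash
python3 s.py
```

```text
33.6 j [ -9.   25.9 -12.5   0.1 -51.6  23. ] p [ 0.5885 -0.2878  0.074 ] rot [179.9  -0.  -75.9] F [-4.2 -1.9  7.5] M [-0.533  1.771  0.138] 0.0534 45.008769035339355
```

drive_tool([
  {"hand": 1,"tx": 0,"ty": 0,"tz": 0,"turn": -0.06},
  {"hand": 1,"tx": 0,"ty": 0,"tz": 0,"turn": -0.11},
  {"hand": 1,"tx": 0,"ty": 0,"tz": 0,"turn": -0.11},
])

```text
time_s: 33.9
tcp_pos: [0.5885, -0.2878, 0.0741]
eef_rot: [179.9, -0.0, -85.8]
contact_force: [-5.0, -1.1, 8.7]
gripper_width: 0.0536
gripper_force: 45.0
```

```bash
python3 s.py
```

```text
33.9 j [ -9.   25.9 -12.5   0.1 -51.7  13.2] p [ 0.5885 -0.2878  0.0741] rot [179.9  -0.  -85.8] F [-5.  -1.1  8.7] M [-0.431  1.868  0.157] 0.0536 45.008286237716675
```

drive_tool([
  {"hand": 1,"tx": 0,"ty": 0,"tz": 0,"turn": -0.06},
  {"hand": 1,"tx": 0,"ty": 0,"tz": 0,"turn": -0.11},
  {"hand": 1,"tx": 0,"ty": 0,"tz": 0,"turn": -0.11},
])

```text
time_s: 34.2
tcp_pos: [0.5883, -0.288, 0.074]
eef_rot: [179.9, -0.1, -95.7]
contact_force: [-4.6, -1.2, 8.5]
gripper_width: 0.0535
gripper_force: 45.0
```

```bash
python3 s.py
```

```text
34.2 j [ -9.   25.9 -12.5   0.1 -51.7   3.3] p [ 0.5883 -0.288   0.074 ] rot [ 1.799e+02 -1.000e-01 -9.570e+01] F [-4.6 -1.2  8.5] M [-0.823  2.161 -0.023] 0.0535 45.01099348068237
```

```bash
cat > m5.py <<'E'
from h import *
c=r.capture("side");x,y=.586,-.2859;u=proj(c,[[x,y,.06]])[0]
for lab in("clutch_a","turntable_a","wing_a"):
    for d in r.trace(lab,"side"):
        e=d["extent"]
        if abs((e[0]+e[2])/2-u[0])<18 and abs((e[1]+e[3])/2-u[1])<22: print(lab,round(d["score"],2),e)
# photometric housing faces: sample mean grey on each of the 4 housing-side faces for yaw guesses; print side-edge (corner) column
f=cv2.cvtColor(c["frame"],cv2.COLOR_RGB2GRAY).astype(float)
np.set_printoptions(linewidth=250)
p=proj(c,[[x,y,.044]])[0].round().astype(int);print("patch at",p)
print(f[p[1]-10:p[1]+16:1,p[0]-22:p[0]+24:1].astype(int))
E
python3 m5.py; python3 s.py
```

```text
clutch_a 0.82 [395.3, 254.5, 415.1, 286.9]
turntable_a 0.84 [390.2, 279.5, 422.3, 298.1]
wing_a 0.75 [399.0, 258.7, 419.1, 273.8]
patch at [405 278]
[[166 166 165 ...  63  68  70]
 [165 165 165 ...  63  66  71]
 [160 164 156 ...  69  68  62]
 ...
 [ 29  64  96 ...  79  29  34]
 [ 28  61  91 ...  93  35  34]
 [ 28  63  89 ... 100  33  30]]
34.4 j [ -9.   25.9 -12.5   0.1 -51.7   3.4] p [ 0.5883 -0.288   0.074 ] rot [ 1.799e+02 -1.000e-01 -9.550e+01] F [-5.1 -1.9  8.7] M [-0.693  2.089 -0.014] 0.0536 45.009509325027466
```

drive_tool([
  {"hand": 1,"tx": 0,"ty": 0,"tz": 0,"turn": -0.06},
  {"hand": 1,"tx": 0,"ty": 0,"tz": 0,"turn": -0.12},
])

```text
time_s: 34.6
tcp_pos: [0.588, -0.2879, 0.074]
eef_rot: [179.9, -0.1, -106.5]
contact_force: [-7.5, -1.0, 10.6]
gripper_width: 0.0535
gripper_force: 45.0
```

```bash
python3 s.py
```

```text
34.6 j [ -9.   25.9 -12.5   0.1 -51.7  -7.6] p [ 0.588  -0.2879  0.074 ] rot [ 1.799e+02 -1.000e-01 -1.065e+02] F [-7.5 -1.  10.6] M [-0.191  2.718  0.11 ] 0.0535 45.0077623128891
```

drive_tool([
  {"hand": 1,"tx": 0,"ty": 0,"tz": 0,"turn": -0.06},
  {"hand": 1,"tx": 0,"ty": 0,"tz": 0,"turn": -0.12},
])

```text
time_s: 34.8
tcp_pos: [0.5877, -0.2879, 0.074]
eef_rot: [179.9, -0.1, -117.4]
contact_force: [-8.5, -0.6, 10.9]
gripper_width: 0.0534
gripper_force: 45.0
```

```bash
python3 s.py
python3 - <<'E'
from h import *
c=r.capture("side");cv2.imwrite("pics/n1.png",c["frame"][:,:,::-1]);x,y=.586,-.2859
g=cv2.cvtColor(c["frame"],cv2.COLOR_RGB2GRAY)
L={"init":cv2.imread("pics/side0.png",0)}
for k in(8,9):
    F=np.zeros((480,640),np.uint8);F[250:350,300:440]=cv2.resize(cv2.imread(f"pics/v{k}.png",0),(140,100),interpolation=cv2.INTER_AREA);L[f"v{k}"]=F
L["now"]=g
# column profile of socket front: for each column, row of the socket-wall lower edge; print rows of strongest bright->dark transitions
for z,R,lab in((.034,.0,"wall"),):
  for n,f in L.items():
    print(n)
    for row in range(277,296,3): print(row,f[row,386:426].tolist())
E
```

```text
34.8 j [ -9.   25.9 -12.5   0.1 -51.7 -18.4] p [ 0.5877 -0.2879  0.074 ] rot [ 1.799e+02 -1.000e-01 -1.174e+02] F [-8.5 -0.6 10.9] M [-0.409  2.758  0.246] 0.0534 45.003461837768555
init
277 [52, 53, 51, 48, 48, 117, 193, 212, 155, 93, 121, 159, 162, 144, 118, 127, 129, 138, 139, 142, 144, 146, 149, 143, 143, 138, 127, 132, 154, 159, 140, 66, 63, 62, 62, 53, 53, 55, 58, 60]
280 [44, 43, 86, 131, 151, 154, 131, 159, 156, 80, 89, 124, 153, 145, 156, 160, 159, 159, 156, 153, 152, 150, 149, 150, 155, 152, 152, 150, 145, 144, 145, 126, 74, 69, 62, 60, 60, 58, 59, 57]
283 [38, 98, 189, 230, 232, 218, 152, 137, 186, 194, 94, 103, 128, 132, 133, 131, 129, 131, 132, 133, 132, 132, 133, 131, 129, 132, 131, 133, 131, 130, 126, 185, 234, 227, 227, 206, 98, 61, 57, 50]
286 [119, 131, 187, 230, 232, 230, 225, 203, 138, 198, 225, 203, 216, 216, 217, 216, 214, 213, 212, 210, 205, 200, 200, 195, 190, 191, 192, 192, 189, 189, 188, 187, 192, 204, 216, 231, 220, 164, 71, 57]
289 [99, 95, 121, 140, 177, 216, 232, 214, 142, 145, 167, 164, 171, 171, 171, 171, 171, 171, 171, 170, 170, 172, 171, 170, 171, 17
[... 3995 characters left out ...]
, 127, 126, 128, 117, 132, 154, 158, 150, 149, 150, 150, 152, 157, 159, 154, 128, 69, 60]
289 [127, 115, 122, 138, 145, 153, 151, 155, 154, 156, 152, 151, 158, 161, 163, 164, 166, 165, 166, 164, 166, 166, 165, 168, 175, 178, 167, 156, 149, 152, 156, 155, 153, 154, 152, 154, 150, 122, 103, 95]
292 [101, 103, 102, 103, 109, 133, 146, 137, 144, 146, 159, 170, 192, 206, 208, 210, 212, 213, 212, 212, 213, 214, 207, 183, 155, 171, 200, 218, 220, 216, 207, 188, 160, 159, 155, 139, 111, 99, 100, 97]
295 [103, 129, 150, 164, 187, 217, 219, 222, 224, 228, 229, 229, 228, 228, 223, 203, 173, 169, 170, 169, 172, 171, 172, 171, 171, 174, 173, 173, 166, 159, 162, 167, 170, 152, 148, 134, 105, 106, 104, 91]
```

The pixel profiles across R's socket match in all three pictures, even at 0.25 N·m and a firmer grip, so the turntable is on its stop. Final free run back, then release.

drive_tool([
  {"hand": 1,"tx": 0,"ty": 0,"tz": 0,"turn": 0.09},
  {"hand": 1,"tx": 0,"ty": 0,"tz": 0,"turn": 0.18},
  {"hand": 1,"tx": 0,"ty": 0,"tz": 0,"turn": 0.27},
  {"hand": 1,"tx": 0,"ty": 0,"tz": 0,"turn": 0.36},
  {"hand": 1,"tx": 0,"ty": 0,"tz": 0,"turn": 0.45},
  {"hand": 1,"tx": 0,"ty": 0,"tz": 0,"turn": 0.54},
  {"hand": 1,"tx": 0,"ty": 0,"tz": 0,"turn": 0.63},
  {"hand": 1,"tx": 0,"ty": 0,"tz": 0,"turn": 0.67},
  {"hand": 1,"tx": 0,"ty": 0,"tz": 0,"turn": 0.67},
])

```text
time_s: 35.75
tcp_pos: [0.5898, -0.2878, 0.074]
eef_rot: [-180.0, -0.1, -56.7]
contact_force: [-1.2, -1.7, 5.6]
gripper_width: 0.0538
gripper_force: 45.0
```

drive_tool([
  {"hand": 0,"tx": 0,"ty": 0,"tz": 0,"turn": 0},
  {"hand": 0,"tx": 0,"ty": 0,"tz": 0,"turn": 0},
  {"hand": 0,"tx": 0,"ty": 0,"tz": 0,"turn": 0},
  {"hand": 0,"tx": 0,"ty": 0,"tz": 0.07,"turn": 0},
  {"hand": 0,"tx": 0,"ty": 0,"tz": 0.14,"turn": 0},
  {"hand": 0,"tx": 0,"ty": 0,"tz": 0.22,"turn": 0},
  {"hand": 0,"tx": 0,"ty": 0,"tz": 0.3,"turn": 0},
  {"hand": 0,"tx": 0,"ty": 0,"tz": 0.33,"turn": 0},
  {"hand": 0,"tx": 0,"ty": 0,"tz": 0.33,"turn": 0},
])

```text
time_s: 36.65
tcp_pos: [0.5908, -0.2876, 0.2751]
eef_rot: [-179.7, -0.3, -56.8]
contact_force: [0.2, 1.3, -1.5]
gripper_width: 0.0876
gripper_force: 0.0
```

```bash
python3 s.py; sed -i 's/^from h import \*/from h import */' m2.py; python3 m2.py | grep -v Q
python3 - <<'E'
from h import *
g=cv2.cvtColor(r.capture("side")["frame"],cv2.COLOR_RGB2GRAY)
for row in(280,286,295): print(row,g[row,386:426].tolist())
E
```

```text
36.65 j [ -9.   17.2   2.2   0.  -74.6  42.1] p [ 0.5908 -0.2876  0.2751] rot [-179.7   -0.3  -56.8] F [ 0.2  1.3 -1.5] M [ 0.029  0.005 -0.012] 0.0876 0.0
P [ 0.4501 -0.4284] [55.   8.1] -0.925
R [ 0.5873 -0.2879] [-55.3  38.5] -0.915
280 [30, 59, 99, 114, 113, 138, 148, 121, 121, 123, 121, 122, 122, 123, 124, 125, 124, 123, 135, 155, 166, 173, 168, 144, 133, 155, 158, 130, 119, 119, 119, 118, 160, 216, 220, 157, 76, 61, 61, 57]
286 [91, 117, 142, 150, 159, 155, 163, 162, 163, 163, 164, 164, 164, 165, 166, 164, 167, 187, 207, 211, 186, 162, 139, 121, 122, 129, 177, 208, 193, 162, 154, 158, 184, 219, 232, 232, 227, 192, 73, 56]
295 [97, 118, 139, 149, 174, 201, 201, 203, 206, 211, 212, 211, 213, 213, 211, 200, 168, 166, 167, 167, 170, 169, 168, 169, 169, 171, 172, 170, 167, 156, 159, 168, 170, 151, 151, 148, 148, 146, 133, 99]
```

```bash
python3 -c "
from plant import r
print(r.close_job())"
```

```text
the job is handed in; nothing more can be done
None
```

I handed the job in at about 37 s, and no verdict came back: the worn freewheel stands in the tray, and the anticlockwise one (x 0.45, y -0.43) and the clockwise one (x 0.59, y -0.29) are each wound to the stop with the knob run back about 55° or more; the clockwise stop is inferred from camera pixels and torque, and its knob still turned under load against that stop.

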